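Clip the nail-tip cases into a square pile on the rack

TASK

Stack the rose and the ivory nail-tip case on the grey bottom case of the rack, in either order, as one square pile: tuck each case's tongue under the bridge at the slotted end of the case below, then press its other end down until the spring clip snaps over it and it lies flat and fully home. Leave the bottles, the finger rest and the clip stand where they are.

Things in the scene. Friction and masses are not known exactly. Their poses are not given: they have to be found in the camera images.
- rack: grey plastic rack screwed to the sill, with the fixed grey bottom case of the pile (box 140 x 64 mm, lid plane at 25 mm, rim top at 33 mm, like the loose cases). Origin: on the sill under that case's centre; x from tongue slot to clip, roughly away from the robot. A case fully home has its origin 25 mm above that of the thing below, same axes. Bottle row, 160 x 42 mm, 40 high, at y +115 mm.
- rack_slot (a point): tongue slot in the rim of the rack's bottom case, on the lid plane at its -x end, 69 mm in -x from the rack's origin, where a home case's tongue tip lies. Rim wall x -64 to -70 mm; slot 46 wide, 5 high, under a bridge 3 mm thick (rim top 8 mm over the lid). The loose cases have the same slot. Foot in recess: about 1 mm play lengthwise, 1.5 mm to each side
- rack_clip (a point): stainless spring clip in the +x rim wall (x 64 to 70 mm, inner edge bevelled 2 mm) of the rack's bottom case, on the lid plane at x 63 mm; the same on the loose cases. Its nose, 24 mm wide, 3.4 to 9 mm over the lid, sloped above, juts 3 mm into the recess and springs outward (4 N to start, 2.2 N more per mm); pushing a case's end past it takes about 5 to 10 N down
- case_rose: loose rose pink nail-tip case, 140 mm long (x, towards its clip end) x 64 wide (y) x 33 high, 0.13-0.25 kg. Origin: centre of the foot's underside. Foot 0-10 mm up, 126 x 51; box 10-25 mm, 140 x 64, gripped across the 64; lid plane 25 mm; rim on the lid 25-33 mm, 60 wide outside, recess in it 128 x 54. Rim with tongue slot (-x end) and spring clip (+x end) as on the rack
- case_ivory: loose ivory nail-tip case, 140 mm long (x, towards its clip end) x 64 wide (y) x 33 high, 0.13-0.25 kg. Origin: centre of the foot's underside. Foot 0-10 mm up, 126 x 51; box 10-25 mm, 140 x 64, gripped across the 64; lid plane 25 mm; rim on the lid 25-33 mm, 60 wide outside, recess in it 128 x 54. Rim with tongue slot (-x end) and spring clip (+x end) as on the rack
- case_rose_tongue (a point): tip of the rose case's tongue, on its underside, 69 mm in -x from the case's origin. The tongue sticks out of the foot from x -63 to -69 mm, 40 wide, 3.5 thick, level with the underside. It goes under the bridge of the case below only with the clip end raised (10 to 20 degrees is good): let straight down level, the case lands on the bridge or on the clip-end wall
- case_ivory_tongue (a point): tip of the ivory case's tongue, on its underside, 69 mm in -x from the case's origin. The tongue sticks out of the foot from x -63 to -69 mm, 40 wide, 3.5 thick, level with the underside. It goes under the bridge of the case below only with the clip end raised (10 to 20 degrees is good): let straight down level, the case lands on the bridge or on the clip-end wall
- case_rose_clip_end (a point): middle of the rose case's foot at its clip end, on the underside, 63 mm in +x from the case's origin. From x 60 to 63 mm the foot is only a flange 3 mm thick, over which the clip of the case below snaps. Home, this point lies on the lid plane below; a case merely laid on the clip stays 6 to 9 mm high there
- case_ivory_clip_end (a point): middle of the ivory case's foot at its clip end, on the underside, 63 mm in +x from the case's origin. From x 60 to 63 mm the foot is only a flange 3 mm thick, over which the clip of the case below snaps. Home, this point lies on the lid plane below; a case merely laid on the clip stays 6 to 9 mm high there
- bottle_1: empty glass polish bottle with black cap, 30 mm diameter, 72 mm high, standing in a slot of the rack; origin at its base. Leave alone
- bottle_2: second such bottle, in another slot. Leave alone
- finger_rest: rose hard silicone finger rest, 56 x 120 mm, 48 mm high, rounded top; origin under its centre. Leave alone
- clip_stand: stainless spring clip stand gripping a nail tip, base 52 mm diameter, 111 mm high; origin under its centre. Leave alone

How it is judged:
At the end, for the whole second after the job is handed in: One loose case is home on the rack's bottom case, the other on it, either order, clip over clip: each within 3 mm of straight above the one below, within 0.04 rad of its direction, level within 0.025 rad, middle and clip end of its foot 25 mm (within 1.5) above those below; both at rest ((((x of case_rose in the frame of rack between -0.003 and 0.003 m and y of case_rose in the frame of rack between -0.003 and 0.003 m and z of case_rose in the frame of rack between 0.0235 and 0.0265 m and z of case_rose_clip_end in the frame of rack between 0.0235 and 0.0265 m and x of case_rose_clip_end in the frame of rack between 0.06 and 0.066 m and angle between the x axis of case_rose and the x axis of rack, either way round below 0.04 rad and angle between case_rose's own z axis and vertical below 0.025 rad) and (x of case_ivory in the frame of case_rose between -0.003 and 0.003 m and y of case_ivory in the frame of case_rose between -0.003 and 0.003 m and z of case_ivory in the frame of case_rose between 0.0235 and 0.0265 m and z of case_ivory_clip_end in the frame of case_rose between 0.0235 and 0.0265 m and x of case_ivory_clip_end in the frame of case_rose between 0.06 and 0.066 m and angle between the x axis of case_ivory and the x axis of case_rose, either way round below 0.04 rad and angle between case_ivory's own z axis and vertical below 0.025 rad)) or ((x of case_ivory in the frame of rack between -0.003 and 0.003 m and y of case_ivory in the frame of rack between -0.003 and 0.003 m and z of case_ivory in the frame of rack between 0.0235 and 0.0265 m and z of case_ivory_clip_end in the frame of rack between 0.0235 and 0.0265 m and x of case_ivory_clip_end in the frame of rack between 0.06 and 0.066 m and angle between the x axis of case_ivory and the x axis of rack, either way round below 0.04 rad and angle between case_ivory's own z axis and vertical below 0.025 rad) and (x of case_rose in the frame of case_ivory between -0.003 and 0.003 m and y of case_rose in the frame of case_ivory between -0.003 and 0.003 m and z of case_rose in the frame of case_ivory between 0.0235 and 0.0265 m and z of case_rose_clip_end in the frame of case_ivory between 0.0235 and 0.0265 m and x of case_rose_clip_end in the frame of case_ivory between 0.06 and 0.066 m and angle between the x axis of case_rose and the x axis of case_ivory, either way round below 0.04 rad and angle between case_rose's own z axis and vertical below 0.025 rad))) and linear speed of each of case_rose, case_ivory below 0.01 m/s and angular speed of each of case_rose, case_ivory below 0.1 rad/s); the robot touches nothing.
It fails at once if first bottle shifted more than 20 mm or tipped (distance of bottle_1 from where it was at the start of the episode above 0.02 m or angle between bottle_1's own z axis and vertical above 0.35 rad).
It fails at once if second bottle shifted more than 20 mm or tipped (distance of bottle_2 from where it was at the start of the episode above 0.02 m or angle between bottle_2's own z axis and vertical above 0.35 rad).
It fails at once if finger rest shifted more than 20 mm or tipped (distance of finger_rest from where it was at the start of the episode above 0.02 m or angle between finger_rest's own z axis and vertical above 0.35 rad).
It fails at once if clip stand shifted more than 20 mm or tipped (distance of clip_stand from where it was at the start of the episode above 0.02 m or angle between clip_stand's own z axis and vertical above 0.35 rad).
It also fails if it takes over 67 s, if anything falls off the work surface, if the arm or the gripper's body presses on something with over 40 N, if the wrist force passes 120 N, or if a joint passes its speed limit or range.

ROBOT

A 6-joint arm with a two-finger parallel gripper is mounted at the origin on the work surface. World frame = base frame: x ahead of the robot, y to its left, z up, the work surface at z = 0. Lengths are in m, angles in rad, forces in N, time in s.
With the tool pointing down it reaches from about 0.425 to 0.95 m from the base axis. Payload 3.5 kg.
Tool frame: the origin (TCP) lies midway between the tips of the shut fingers; the grasp point (between the pads) lies 19 mm behind it; z points along the fingers, y is the line along which they close (so a half turn about z gives the same grasp; the last joint's range is limited). The gripper opens to 85 mm and grips with 20 to 120 N. Pads are 22 mm wide; open, the fingers measure 114 mm over their backs; the gripper's body (76 mm by 85 mm) begins 54 mm behind the grasp point. The pads swing forward as they close: fully open they stand 13 mm farther back than shut.
Start: joints at [-1.355, 0.286, 1.577, -0, 1.279, -0.15], TCP at [0.241, -0.63, 0.231] pointing down, gripper open.
Joint ranges: [-2.77, 2.77], [-0.9, 2.22], [0.21, 2.48], [-1.53, 4.67], [0.24, 2.81], [-2.84, 2.84]. Speed limits (rad/s): [2.79, 2.79, 3.14, 3.14, 3.14, 3.14].

INTERFACE

Orientations are given as a unit quaternion [x, y, z, w].
In Python, from plant import ctrl gives the robot as it stands.
- The arm moves only by the tool move_arm, never from a script. Its argument "plan" is a list of rows, each an object of numbers: "x", "y", "z": the shift along the tool's x, y, z in m; "yaw": the turn about the tool's z in rad; "fingers": the closure, from 0 (fully open) to 1 (shut). In form: [{"x": .., "y": .., "z": .., "yaw": .., "fingers": ..}, ...]. A call has 1 to 5 rows; each row is the pose to reach, as a shift and turn from the pose commanded when the call began, along the tool's axes at that moment; what a row does not reach only later rows make up. A row lasts 1/10 s, in which the tool goes at most 50 mm and 8.59 degrees, less where a joint would pass 70% of its speed; a pose out of reach is approached as far as the arm can. A call with a gripper value outside its range is refused whole. The fingers move at their own pace and stop on an object; "force" is the grip in N (left out, the last holds). Time passes only in rows, so rows that repeat a pose let the fingers close. It gives the time, the measured TCP pose, the force, the opening and the grip force at its end, in the units of the state.
- ctrl.get_state(): the state, without advancing time (a new reading comes with each control period).
- ctrl.read_camera(name): name is "scene" or "side" or "wrist"; returns the picture (420x560x3 uint8, red, green, blue); there is no depth.
- ctrl.camera_model(name): a dict with "intrinsics" (3x3 intrinsics, pixels), "cam_to_world" (4x4, takes a point from camera to world coordinates); the wrist camera has in their place "tool_from_camera" (4x4, takes a point from camera to tool coordinates, whose origin is the TCP and whose axes are the flange's). Camera axes: x right, y up, looking along -z (the intrinsics and any distortion apply to the point x, -y, -z); pixel columns grow to the right and rows downward; lengths in m; the calibration is good to about 2 mm. The wrist camera is an equidistant fisheye: a pixel r from the principal point sees the ray r / f radians off the axis. A picture is of the moment at which its call begins: read the wrist's pose just before it. camera_model takes no time and is no camera call.
- ctrl.sign_off(): hands the job in; it is judged then, once.
The state is a dict: "time": time; "qpos": joint angles; "dq": joint speeds; "joint_efforts": joint torques, N m; "eef_pos": TCP position; "tcp_rot": TCP orientation; "contact_force": force on the tool from outside, world axes, zero at the start; "wrist_torque": the same for the moment, N m; "opening": opening from 0.0 (shut) to 1.0 (fully open); "finger_force": force on a finger pad.
Only numpy, scipy, OpenCV 4.12 (cv2) and the standard library are available. Lean on these libraries where they do the work, as an engineer would, in place of code of your own. Each camera call takes 0.05 s, during which the arm holds its last target. There are 200 camera calls.

## Working session

There is one attempt and no reset: what is moved stays moved. The work goes in short steps, Python scripts to look and compute and a tool call to move; the robot and the scene stay as the last step left them, time stands still between calls to the robot, and variables do not carry over. Pictures are saved under pics/ and viewed, at most 10 in all, crops included, and the job is handed in when it is done.

Besides the shell and the picture viewer there is one more tool, called after "Request:" as a command line: name --argument value ..., lists and objects as JSON in quotes. move_arm: Moves the arm, as the interface text tells. Its arguments: {"type":"object","properties":{"plan":{"type":"array"},"force":{"type":"number"}},"required":["plan"]}

```bash
ls; mkdir -p pics
cat > h.py <<'E'
import numpy as np, cv2
from plant import ctrl
def snap(n,f):
    s=ctrl.get_state(); im=ctrl.read_camera(n); cv2.imwrite(f'pics/{f}.png',im[:,:,::-1]); return s,im
E
python3 - <<'E'
from h import *
snap('scene','a_scene');snap('side','a_side');s,_=snap('wrist','a_wrist');print(s)
for n in('scene','side','wrist'):print(n,ctrl.camera_model(n))
a=[cv2.imread(f'pics/a_{n}.png') for n in('scene','side')]
E
```

```text
pics
{'time': 0.1, 'qpos': array([-1.35499342e+00,  2.87131637e-01,  1.57803194e+00,  2.77105857e-05,
        1.27858165e+00, -1.49969461e-01]), 'dq': array([-0.0003675 , -0.00175416, -0.00216808, -0.00077861, -0.00024994,
       -0.0009689 ]), 'joint_efforts': array([ 9.69826360e-04, -4.07298732e+01, -2.93698758e+01, -1.47651645e-04,
        3.40336745e-03,  9.44218868e-06]), 'eef_pos': array([ 0.24135336, -0.62974538,  0.23004838]), 'tcp_rot': array([ 9.83323043e-01,  1.81864332e-01, -2.21650532e-05, -1.07614245e-03]), 'contact_force': array([ 0.48419577, -0.225762  ,  0.42578338]), 'wrist_torque': array([-0.04234935, -0.01021522,  0.01653416]), 'finger_force': 0.0, 'opening': 1.0030784479539943}
scene {'intrinsics': array([[415.82697723,   0.        , 280.32408344],
       [  0.        , 415.82697723, 207.20739573],
       [  0.        ,   0.        ,   1.        ]]), 'cam_to_world': array([[ 0.253388  , -0.51218606,  0.82064606,  1.40224816],
       [ 0.96717221,  0.15105748, -0.20435155, -0.17861135],
       [-0.01929871,  0.84548629,  0.53364828,  0.59213673],
       [ 0.      
[... 320 characters left out ...]
0.63023526,  0.74718862,  0.73610174],
       [ 0.0221325 ,  0.76111895,  0.6482346 ,  0.65313462],
       [ 0.        ,  0.        ,  0.        ,  1.        ]])}
wrist {'intrinsics': array([[325.1922621 ,   0.        , 276.8919877 ],
       [  0.        , 325.1922621 , 209.16050782],
       [  0.        ,   0.        ,   1.        ]]), 'tool_from_camera': array([[-8.38674915e-04,  9.54051203e-01,  2.99642452e-01,
         7.48392787e-02],
       [ 9.99999026e-01,  4.65759694e-04,  1.31595339e-03,
        -9.83121298e-04],
       [ 1.11592554e-03,  2.99643264e-01, -9.54050664e-01,
        -1.41007750e-01],
       [ 0.00000000e+00,  0.00000000e+00,  0.00000000e+00,
         1.00000000e+00]])}
```

View pics/a_scene.png

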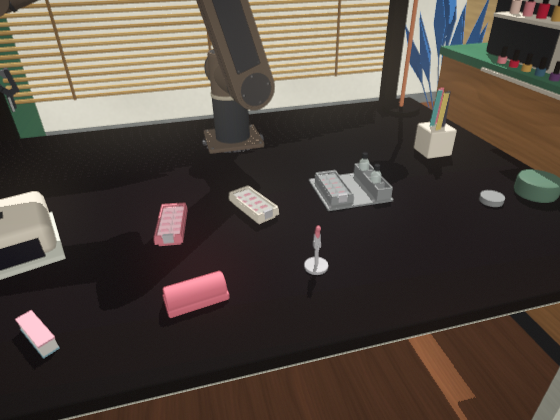

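View pics/a_side.png

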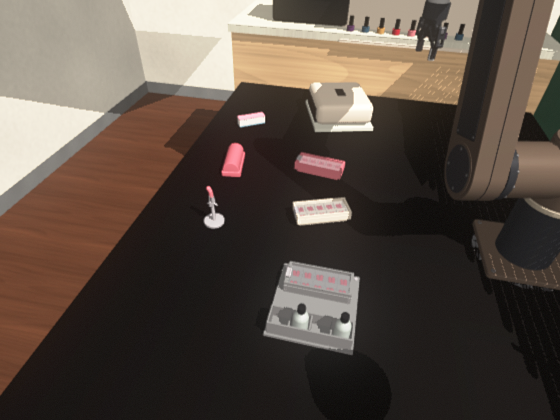

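Run:
```python
import cv2,numpy as np
a=cv2.imread('pics/a_scene.png');b=cv2.imread('pics/a_side.png')
def c(im,x,y,w,h,W,H):return cv2.resize(im[y:y+h,x:x+w],(W,H),interpolation=cv2.INTER_CUBIC)
# scale 4 : each tile 266x300 -> 66x75
t=[c(a,145,195,66,75,264,300),c(a,222,165,66,75,264,300),c(a,306,160,66,75,264,300)]
u=[c(b,288,130,66,75,264,300),c(b,288,175,66,75,264,300),c(b,285,240,80,91,264,300)]
cv2.imwrite('pics/b.png',np.vstack([np.hstack(t),np.hstack(u)]))
```

```text
(no output)
```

View pics/b.png

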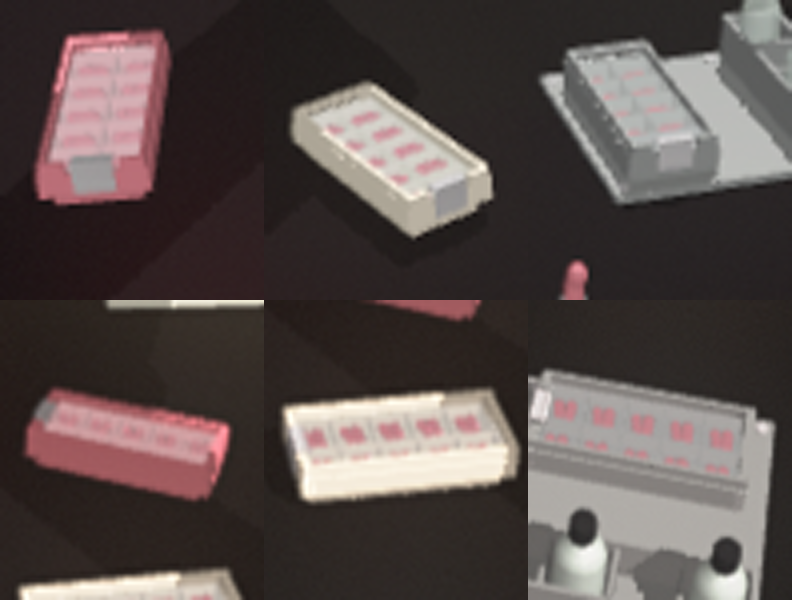

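```bash
cat >> h.py <<'E'
from scipy.optimize import minimize
from scipy.spatial.transform import Rotation as R
def project(n,P,s=None):
    m=ctrl.camera_model(n);K=m['intrinsics'];P=np.atleast_2d(P)
    if n=='wrist':
        T=np.eye(4);T[:3,:3]=R.from_quat(s['tcp_rot']).as_matrix();T[:3,3]=s['eef_pos'];T=T@m['tool_from_camera']
    else:T=m['cam_to_world']
    q=(P-T[:3,3])@T[:3,:3]*[1,-1,-1]
    if n=='wrist':
        r=np.hypot(q[:,0],q[:,1]);th=np.arctan2(r,q[:,2]);k=th/np.maximum(r,1e-9);u=q[:,:2]*k[:,None]
    else:u=q[:,:2]/q[:,2:]
    return u*K[0,0]+K[:2,2]
def box(lx,ly,z0,z1):return np.array([[x,y,z] for x in(-lx/2,lx/2) for y in(-ly/2,ly/2) for z in(z0,z1)])
CASE=[box(.126,.051,0,.010),box(.14,.064,.010,.025),box(.14,.060,.025,.033)]
def world(P,p):
    c,s=np.cos(p[2]),np.sin(p[2]);z=p[3] if len(p)>3 else 0
    return P@np.array([[c,s,0],[-s,c,0],[0,0,1]])+[p[0],p[1],z]
def sil(n,p,shape,s=None,k=4):
    im=np.zeros((shape[0]*k,shape[1]*k),np.uint8)
    for b in CASE:
        u=(project(n,world(b,p),s)+.5)*k-.5
        cv2.fillConvexPoly(im,cv2.convexHull(np.round(u).astype(np.int32)),255)
    return cv2.resize(im,shape[::-1],interpolation=cv2.INTER_AREA)/255.
E
python3 - <<'E'
from h import *
I={n:cv2.imread(f'pics/a_{n}.png').astype(float).max(2) for n in('scene','side')}
def fit(p0,rc):
    M={}
    for n,(x,y,w,h) in rc.items():
        g=I[n][y:y+h,x:x+w]; f=np.zeros_like(I[n]); f[y:y+h,x:x+w]=np.clip((g-45)/70,0,1)
        lab,cc=cv2.connectedComponents((f>.3).astype(np.uint8))
        k=np.argmax(np.bincount(cc[cc>0]));keep=cv2.dilate((cc==k).astype(np.uint8),np.ones((3,3)))
        cs,_=cv2.findContours((cc==k).astype(np.uint8),0,1);fill=np.zeros(f.shape,np.uint8);cv2.drawContours(fill,cs,-1,1,-1)
        fill=cv2.erode(fill,np.ones((3,3)))
        M[n]=np.maximum(f*keep,fill)
    cost=lambda p:sum(np.abs(sil(n,p,M[n].shape)-M[n]).sum() for n in M)
    best=min((minimize(cost,[p0[0],p0[1],a],method='Nelder-Mead',options=dict(initial_simplex=[[p0[0],p0[1],a],[p0[0]+.02,p0[1],a],[p0[0],p0[1]+.02,a],[p0[0],p0[1],a+.2]],xatol=1e-4,fatol=.1)) for a in (-.6,-.2,.2,.6)),key=lambda r:r.fun)
    print(best.x,best.fun,[M[n].sum() for n in M])
def ray(n,u,z):
    m=ctrl.camera_model(n);K=m['intrinsics'];T=m['cam_to_world']
    d=T[:3,:3]@np.array([(u[0]-K[0,2])/K[0,0],-(u[1]-K[1,2])/K[0,0],-1]);return T[:3,3]+d*(z-T[2,3])/d[2]
fit(ray('scene',(171,223),.016),dict(scene=(145,195,60,60),side=(288,145,64,40)))
fit(ray('scene',(253,204),.016),dict(scene=(222,180,66,50),side=(285,192,70,40)))
# rack rim top corners
def pick(L): 
    for n,u in L:print(n,ray(n,u,.033)[:2].round(4))
pick([('scene',(306+4*0+38/4,160+56/4)),('scene',(306+122/4,160+43/4)),('scene',(306+190/4,160+140/4)),('scene',(306+110/4,160+152/4)),
 ('side',(285+20/3.3,240+70/3.3)),('side',(285+225/3.3,240+110/3.3)),('side',(285+5/3.3,240+145/3.3)),('side',(285+215/3.3,240+185/3.3))])
for n,u in [('side',(243,160)),('side',(214,220)),('scene',(316,266)),('scene',(196,300))]:print(n,ray(n,u,.0 if u[0] in(214,316) else .024).round(3))
E
```

```text
[ 0.51645206 -0.23533724 -0.1390668 ] 117.60392156862744 [np.float64(1219.2714285714287), np.float64(989.7000000000002)]Traceback (most recent call last):
  File "<stdin>", line 19, in <module>
  File "<stdin>", line 13, in fit
  File "<stdin>", line 13, in <genexpr>
    res = _minimize_neldermead(fun, x0, args, callback, bounds=bounds,
                               **options)
    fxcc = func(xcc)
    fx = function(np.copy(x), *(wrapper_args + args))
  File "<stdin>", line 12, in <lambda>
  File "<stdin>", line 12, in <genexpr>
  File "h.py", line 25, in sil
    u=(project(n,world(b,p),s)+.5)*k-.5
       ~~~~~~~^^^^^^^^^^^^^^^^
  File "h.py", line 8, in project
    m=ctrl.camera_model(n);K=m['intrinsics'];P=np.atleast_2d(P)
ValueError: time passes only in moves, steps and waits
```

```bash
sed -i 's/m=ctrl.camera_model(n);K=m\[.intrinsics.\];P=/m=CM[n];K=m["intrinsics"];P=/; s/^from plant import ctrl/from plant import ctrl\nCM={n:ctrl.camera_model(n) for n in("scene","side","wrist")}/' h.py
cat > fit0.py <<'E'
from h import *
I={n:cv2.imread(f'pics/a_{n}.png').astype(float).max(2) for n in('scene','side')}
def fit(p0,rc):
    M={}
    for n,(x,y,w,h) in rc.items():
        g=I[n][y:y+h,x:x+w]; f=np.zeros_like(I[n]); f[y:y+h,x:x+w]=np.clip((g-45)/70,0,1)
        lab,cc=cv2.connectedComponents((f>.3).astype(np.uint8))
        k=np.argmax(np.bincount(cc[cc>0])[1:])+1;keep=cv2.dilate((cc==k).astype(np.uint8),np.ones((3,3)))
        cs,_=cv2.findContours((cc==k).astype(np.uint8),0,1);fill=np.zeros(f.shape,np.uint8);cv2.drawContours(fill,cs,-1,1,-1)
        fill=cv2.erode(fill,np.ones((3,3)))
        M[n]=np.maximum(f*keep,fill)
    cost=lambda p:sum(np.abs(sil(n,p,M[n].shape)-M[n]).sum() for n in M)
    best=min((minimize(cost,[p0[0],p0[1],a],method='Nelder-Mead',options=dict(initial_simplex=[[p0[0],p0[1],a],[p0[0]+.02,p0[1],a],[p0[0],p0[1]+.02,a],[p0[0],p0[1],a+.2]],xatol=1e-4,fatol=.1,maxiter=120)) for a in (-.4,0,.4)),key=lambda r:r.fun)
    print(best.x,best.fun,[M[n].sum() for n in M])
def ray(n,u,z):
    m=CM[n];K=m['intrinsics'];T=m['cam_to_world']
    d=T[:3,:3]@np.array([(u[0]-K[0,2])/K[0,0],-(u[1]-K[1,2])/K[0,0],-1]);return T[:3,3]+d*(z-T[2,3])/d[2]
fit(ray('scene',(171,223),.016),dict(scene=(145,195,60,60),side=(288,145,64,40)))
fit(ray('scene',(253,204),.016),dict(scene=(222,180,66,50),side=(285,192,70,40)))
def pick(L): 
    for n,u in L:print(n,ray(n,u,.033)[:2].round(4))
pick([('scene',(306+38/4,160+56/4)),('scene',(306+122/4,160+43/4)),('scene',(306+190/4,160+140/4)),('scene',(306+110/4,160+152/4)),
 ('side',(285+20/3.3,240+70/3.3)),('side',(285+225/3.3,240+110/3.3)),('side',(285+5/3.3,240+145/3.3)),('side',(285+215/3.3,240+185/3.3))])
for n,u in [('side',(243,160)),('side',(214,220)),('scene',(316,266)),('scene',(196,300))]:print(n,ray(n,u,.0 if u[0] in(214,316) else .024).round(3))
E
python3 fit0.py
```

```text
[ 0.51667383 -0.23519144 -0.14589473] 115.83865546218487 [np.float64(1219.2714285714287), np.float64(989.7000000000002)]
[ 0.48491963 -0.02402143  0.39008643] 148.9470588235294 [np.float64(1144.2142857142858), np.float64(1394.6571428571428)]
scene [0.398  0.1779]
scene [0.3964 0.2427]
scene [0.5387 0.2351]
scene [0.5382 0.1795]
side [0.5264 0.1801]
side [0.3912 0.1834]
side [0.5238 0.2437]
side [0.3933 0.2445]
side [ 0.746 -0.197  0.024]
side [0.75  0.057 0.   ]
scene [0.745 0.062 0.   ]
scene [ 0.803 -0.199  0.024]
```

```bash
cat > go.py <<'E'
import sys,numpy as np
from plant import ctrl
from scipy.spatial.transform import Rotation as R
def rel(x,y,z,yaw,s=None):
    s=s or ctrl.get_state();M=R.from_quat(s['tcp_rot']).as_matrix()
    d=M.T@(np.array([x,y,z])-s['eef_pos']);w=np.arctan2(M[1,0],M[0,0]);return s,d.round(4),round(-((yaw-w+np.pi)%(2*np.pi)-np.pi),4),w
if __name__=='__main__':
    s,d,y,w=rel(*map(float,sys.argv[1:5]));print('t',s['time'],'pos',s['eef_pos'].round(4),'w',w.round(4),'shift',d,'yaw',y,'F',s['contact_force'].round(2),'op',round(s['opening'],3))
E
python3 go.py 0.561 -0.242 0.16 -0.146
```

```text
t 0.15 pos [ 0.2414 -0.6298  0.2302] w 0.3659 shift [ 0.4372 -0.2477  0.0708] yaw 0.5119 F [ 0.08  0.02 -0.02] op 1.002
```

Request:
move_arm --plan '[{"x": 0.218,"y": -0.124,"z": 0.035,"yaw": 0.256,"fingers": 0},{"x": 0.218,"y": -0.124,"z": 0.035,"yaw": 0.256,"fingers": 0},{"x": 0.437,"y": -0.248,"z": 0.071,"yaw": 0.512,"fingers": 0},{"x": 0.437,"y": -0.248,"z": 0.071,"yaw": 0.512,"fingers": 0},{"x": 0.437,"y": -0.248,"z": 0.071,"yaw": 0.512,"fingers": 0}]'

```text
time: 0.65
eef_pos: [0.3995, -0.4374, 0.1959]
tcp_rot: [0.997, -0.074, -0.0, -0.0]
contact_force: [1.3, -1.1, 0.5]
opening: 1.0
finger_force: 0.0
```

```bash
python3 go.py 0.561 -0.242 0.16 -0.146
```

```text
t 0.65 pos [ 0.3995 -0.4374  0.1959] w -0.1485 shift [ 0.1308 -0.2172  0.036 ] yaw -0.0025 F [ 1.28 -1.09  0.54] op 1.0
```

Request:
move_arm --plan '[{"x": 0.131,"y": -0.217,"z": 0.036,"yaw": 0,"fingers": 0},{"x": 0.131,"y": -0.217,"z": 0.036,"yaw": 0,"fingers": 0},{"x": 0.131,"y": -0.217,"z": 0.036,"yaw": 0,"fingers": 0},{"x": 0.131,"y": -0.217,"z": 0.036,"yaw": 0,"fingers": 0},{"x": 0.131,"y": -0.217,"z": 0.036,"yaw": 0,"fingers": 0}]'

```text
time: 1.15
eef_pos: [0.557, -0.2464, 0.1609]
tcp_rot: [0.997, -0.073, -0.0, -0.0]
contact_force: [0.2, -0.3, -0.2]
opening: 0.999
finger_force: 0.0
```

Request:
move_arm --plan '[{"yaw": 0,"fingers": 0},{"yaw": 0,"fingers": 0}]'

```text
validation failed for argument at $.pl...
```

```bash
python3 go.py 0.561 -0.242 0.16 -0.146
python3 - <<'E'
from h import *
import pickle
s,im=snap('wrist','c')
pickle.dump(s,open('c.pkl','wb'))
p=(.5167,-.2352,-.146)
for z,lx,ly in((.033,.14,.06),(.025,.14,.064)):
    u=project('wrist',world(box(lx,ly,z,z)[::2],p),s);print(u.round(0))
    for q in u: cv2.circle(im,tuple(int(v) for v in q.round()),2,(0,255,0),-1)
cv2.imwrite('pics/c1.png',im[:,:,::-1])
E
```

```text
t 1.15 pos [ 0.557  -0.2464  0.1609] w -0.1462 shift [ 0.0033 -0.0049  0.0009] yaw -0.0002 F [ 0.16 -0.33 -0.25] op 0.999
[[302. 307.]
 [242. 306.]
 [307. 165.]
 [235. 165.]]
[[304. 302.]
 [241. 302.]
 [308. 164.]
 [234. 164.]]
```

View pics/c1.png

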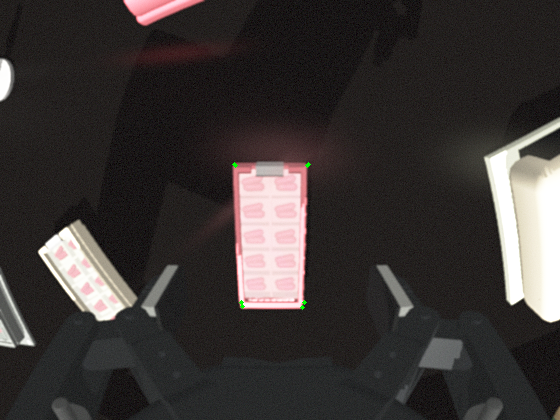

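```bash
python3 go.py 0.5711 -0.2432 -0.003 -0.146
```

```text
t 1.2 pos [ 0.56   -0.2401  0.1595] w -0.1418 shift [0.0113 0.0024 0.1625] yaw 0.0042 F [0.81 3.6  0.49] op 1.0
```

Request:
move_arm --plan '[{"x": 0.011,"y": 0.001,"z": 0.05,"yaw": 0,"fingers": 0},{"x": 0.011,"y": 0.001,"z": 0.1,"yaw": 0,"fingers": 0},{"x": 0.011,"y": 0.001,"z": 0.125,"yaw": 0,"fingers": 0},{"x": 0.011,"y": 0.001,"z": 0.125,"yaw": 0,"fingers": 0},{"x": 0.011,"y": 0.001,"z": 0.125,"yaw": 0,"fingers": 0}]'

```text
time: 1.7
eef_pos: [0.5669, -0.2509, 0.0364]
tcp_rot: [0.997, -0.073, -0.0, -0.0]
contact_force: [0.5, -0.2, -0.0]
opening: 0.996
finger_force: 0.0
```

```bash
python3 go.py 0.5711 -0.2432 -0.003 -0.146
```

```text
t 1.7 pos [ 0.5669 -0.2509  0.0364] w -0.1463 shift [ 0.0031 -0.0083  0.0394] yaw -0.0003 F [ 0.45 -0.2  -0.04] op 0.996
```

Request:
move_arm --plan '[{"x": 0.003,"y": -0.008,"z": 0.02,"yaw": 0,"fingers": 0},{"x": 0.003,"y": -0.008,"z": 0.039,"yaw": 0,"fingers": 0},{"x": 0.003,"y": -0.008,"z": 0.039,"yaw": 0,"fingers": 0}]'

```text
time: 2.0
eef_pos: [0.571, -0.2434, -0.0022]
tcp_rot: [0.997, -0.073, -0.0, -0.0]
contact_force: [-0.1, 0.4, -0.4]
opening: 0.994
finger_force: 0.0
```

```bash
python3 go.py 0.5711 -0.2432 -0.003 -0.146
```

```text
t 2.0 pos [ 0.571  -0.2434 -0.0022] w -0.1462 shift [ 0.0001 -0.0002  0.0008] yaw -0.0002 F [-0.13  0.43 -0.4 ] op 0.994
```

Request:
move_arm --plan '[{"x": 0,"y": 0,"z": 0,"yaw": 0,"fingers": 1},{"x": 0,"y": 0,"z": 0,"yaw": 0,"fingers": 1},{"x": 0,"y": 0,"z": 0,"yaw": 0,"fingers": 1},{"x": 0,"y": 0,"z": 0,"yaw": 0,"fingers": 1},{"x": 0,"y": 0,"z": 0,"yaw": 0,"fingers": 1}]' --force 20

```text
time: 2.5
eef_pos: [0.5728, -0.2445, 0.0002]
tcp_rot: [0.997, -0.073, 0.002, 0.001]
contact_force: [-0.9, 0.5, 6.1]
opening: 0.745
finger_force: 23.3
```

Request:
move_arm --plan '[{"x": 0,"y": 0,"z": -0.01,"yaw": 0,"fingers": 1},{"x": 0,"y": 0,"z": -0.03,"yaw": 0,"fingers": 1},{"x": 0,"y": 0,"z": -0.06,"yaw": 0,"fingers": 1},{"x": 0,"y": 0,"z": -0.1,"yaw": 0,"fingers": 1},{"x": 0,"y": 0,"z": -0.1,"yaw": 0,"fingers": 1}]' --force 20

```text
time: 3.0
eef_pos: [0.5747, -0.2457, 0.1048]
tcp_rot: [0.997, -0.073, 0.006, 0.003]
contact_force: [1.2, -0.7, -1.2]
opening: 0.746
finger_force: 22.6
```

```bash
python3 go.py 0.52 0.211 0.12 -0.02
python3 - <<'E'
from h import *
s,im=snap('wrist','d');_,b=snap('side','d2');_,c=snap('scene','d3')
r=lambda i,x,y,w,h,W,H:cv2.resize(i[y:y+h,x:x+w],(W,H),interpolation=cv2.INTER_CUBIC)
o=np.hstack([r(im,140,60,280,360,400,514),r(b,270,90,110,140,400,514)])
cv2.imwrite('pics/d4.png',o[:,:,::-1])
E
```

```text
t 3.0 pos [ 0.5747 -0.2457  0.1048] w -0.146 shift [-0.1204 -0.4438 -0.019 ] yaw -0.126 F [ 1.22 -0.68 -1.16] op 0.746
```

View pics/d4.png

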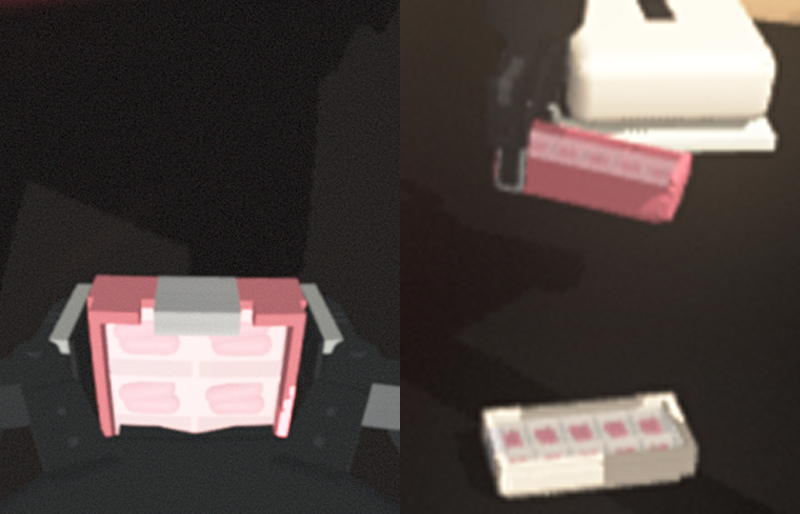

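```bash
cat >> h.py <<'E'
def held(P,s,g=.055,zc=.023,pitch=0,back=.025):
    # case points with clip end raised by pitch about pads; pads at tool z=-back
    M=R.from_quat(s['tcp_rot']).as_matrix();q=np.array(P)-[g,0,zc]
    c,t=np.cos(pitch),np.sin(pitch);q=q@np.array([[c,0,t],[0,1,0],[-t,0,c]])
    q=q*[1,-1,-1]+[0,0,-back];return q@M.T+s['eef_pos']
E
python3 - <<'E'
from h import *
s=ctrl.get_state()
for d in(0,5,10,15):
    p=np.radians(d)
    print(d,project('side',held([[-.07,-.03,.033],[-.07,.032,.01],[-.07,.03,.033]],s,pitch=p)).round(1).tolist(),project('scene',held([[-.07,-.03,.033],[-.07,.03,.033]],s,pitch=p)).round(1).tolist(), project('wrist',held([[.07,.032,.01],[.07,.032,.025],[.07,.03,.033]],s,pitch=p),s).round(1).tolist())
b=cv2.imread('pics/d2.png');c=cv2.imread('pics/d3.png')
r=lambda i,x,y,w,h,W,H:cv2.resize(i[y:y+h,x:x+w],(W,H),interpolation=cv2.INTER_CUBIC)
cv2.imwrite('pics/d5.png',np.hstack([r(b,290,110,70,60,400,343),r(c,140,170,70,60,400,343)]))
E
```

```text
0 [[350.4, 131.2], [344.3, 148.8], [345.6, 141.1]] [[154.6, 170.0], [179.4, 168.3]] [[205.0, 250.1], [197.6, 265.5], [198.1, 275.2]]
5 [[350.0, 134.7], [343.2, 152.1], [345.2, 144.6]] [[155.4, 173.9], [180.1, 172.2]] [[204.2, 249.1], [196.9, 267.5], [197.6, 279.0]]
10 [[349.2, 138.0], [341.8, 155.2], [344.5, 148.1]] [[156.2, 177.9], [180.7, 176.2]] [[203.3, 248.5], [196.3, 269.8], [197.2, 282.9]]
15 [[348.2, 141.2], [340.2, 158.1], [343.4, 151.3]] [[156.9, 182.0], [181.3, 180.3]] [[202.4, 248.2], [195.7, 272.2], [196.9, 287.0]]
```

View pics/d5.png

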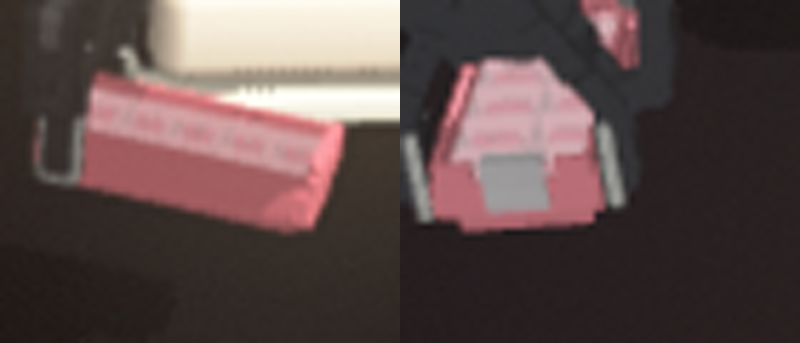

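Request:
move_arm --plan '[{"x": 0,"y": 0,"z": 0.04,"yaw": 0,"fingers": 1},{"x": 0,"y": 0,"z": 0.079,"yaw": 0,"fingers": 1},{"x": 0,"y": 0,"z": 0.079,"yaw": 0,"fingers": 0.32},{"x": 0,"y": 0,"z": 0.079,"yaw": 0,"fingers": 0.3},{"x": 0,"y": 0,"z": 0.079,"yaw": 0,"fingers": 0.3}]' --force 20

```text
time: 3.65
eef_pos: [0.572, -0.244, 0.0198]
tcp_rot: [0.997, -0.073, 0.001, 0.001]
contact_force: [-0.9, -0.4, -0.8]
opening: 0.748
finger_force: 23.3
```

Request:
move_arm --plan '[{"x": 0,"y": 0,"z": 0,"yaw": 0,"fingers": 0.27},{"x": 0,"y": 0,"z": 0,"yaw": 0,"fingers": 0.27}]'

```text
time: 3.85
eef_pos: [0.5722, -0.2441, 0.0204]
tcp_rot: [0.997, -0.073, 0.002, 0.001]
contact_force: [-0.5, -0.6, -1.5]
opening: 0.748
finger_force: 23.3
```

Request:
move_arm --plan '[{"x": 0,"y": 0,"z": 0,"yaw": 0,"fingers": 0.26},{"x": 0,"y": 0,"z": 0,"yaw": 0,"fingers": 0.26}]'

```text
time: 4.05
eef_pos: [0.5713, -0.2435, 0.0191]
tcp_rot: [0.997, -0.073, 0.0, 0.0]
contact_force: [-0.4, -0.7, -1.3]
opening: 0.744
finger_force: 23.3
```

Request:
move_arm --plan '[{"x": 0,"y": 0,"z": 0,"yaw": 0,"fingers": 0.254},{"x": 0,"y": 0,"z": 0,"yaw": 0,"fingers": 0.254}]'

```text
time: 4.25
eef_pos: [0.571, -0.2434, 0.0184]
tcp_rot: [0.997, -0.073, -0.0, -0.0]
contact_force: [0.1, -0.2, -2.0]
opening: 0.747
finger_force: 15.4
```

Request:
move_arm --plan '[{"x": 0,"y": 0,"z": 0,"yaw": 0,"fingers": 0.252},{"x": 0,"y": 0,"z": 0,"yaw": 0,"fingers": 0.252}]'

```text
time: 4.45
eef_pos: [0.571, -0.2433, 0.0183]
tcp_rot: [0.997, -0.073, -0.0, -0.0]
contact_force: [-0.2, -0.9, -1.2]
opening: 0.752
finger_force: 5.0
```

Request:
move_arm --plan '[{"x": 0,"y": 0,"z": -0.004,"yaw": 0,"fingers": 0.252},{"x": 0,"y": 0,"z": -0.008,"yaw": 0,"fingers": 0.252},{"x": 0,"y": 0,"z": -0.008,"yaw": 0,"fingers": 1},{"x": 0,"y": 0,"z": -0.008,"yaw": 0,"fingers": 1},{"x": 0,"y": 0,"z": -0.008,"yaw": 0,"fingers": 1}]' --force 20

```text
time: 4.95
eef_pos: [0.5711, -0.2434, 0.0265]
tcp_rot: [0.997, -0.073, 0.0, 0.0]
contact_force: [-0.1, 0.3, -0.3]
opening: 0.744
finger_force: 24.7
```

Request:
move_arm --plan '[{"x": 0,"y": 0,"z": -0.02,"yaw": 0,"fingers": 1},{"x": 0,"y": 0,"z": -0.05,"yaw": 0,"fingers": 1},{"x": 0,"y": 0,"z": -0.08,"yaw": 0,"fingers": 1},{"x": 0,"y": 0,"z": -0.08,"yaw": 0,"fingers": 1},{"x": 0,"y": 0,"z": -0.08,"yaw": 0,"fingers": 1}]' --force 20

```text
time: 5.45
eef_pos: [0.5712, -0.2435, 0.1067]
tcp_rot: [0.997, -0.073, 0.001, 0.0]
contact_force: [-0.7, 0.8, -2.4]
opening: 0.743
finger_force: 24.7
```

```bash
cat > heldfit.py <<'E'
from h import *
import sys,pickle
# fit pitch of the held rose/ivory case: silhouette in side view right of the fingers + scene
def fit(tag,c0=(.055,.023,.15)):
    s=ctrl.get_state();S={n:snap(n,tag+n)[1] for n in('side','scene','wrist')}
    pickle.dump(s,open(tag+'.pkl','wb'));return s
if __name__=='__main__':
    s=fit(sys.argv[1]);print(s['eef_pos'],s['tcp_rot'])
    for d in(0,4,8,12,16):
        p=np.radians(d)
        print(d,project('side',held([[-.07,-.03,.033],[-.07,.032,.01],[-.07,.03,.033]],s,pitch=p)).round(1).tolist(),project('wrist',held([[.07,.032,.01],[.07,.032,.025],[.07,.03,.033]],s,pitch=p),s).round(1).tolist())
    b=cv2.imread(f'pics/{sys.argv[1]}side.png');w=cv2.imread(f'pics/{sys.argv[1]}wrist.png')
    u=project('side',held([[0,0,.02]],s,pitch=.1))[0].astype(int)
    r=lambda i,x,y,w,h,W,H:cv2.resize(i[max(y,0):y+h,x:x+w],(W,H),interpolation=cv2.INTER_CUBIC)
    x,y=u[0]-40,max(u[1]-40,0);print('side crop offset',x,y,'scale 5; wrist crop offset 180,220 scale 2')
    cv2.imwrite(f'pics/{sys.argv[1]}v.png',np.hstack([r(b,x,y,80,80,400,400),r(w,180,220,200,200,400,400)]))
E
python3 heldfit.py e
```

```text
[ 0.57117546 -0.24350899  0.10668553] [ 9.97328140e-01 -7.30495260e-02  5.14020526e-04  2.88963910e-04]
0 [[350.6, 128.1], [344.5, 145.7], [345.8, 137.9]] [[205.0, 250.1], [197.6, 265.5], [198.1, 275.2]]
4 [[350.3, 130.9], [343.6, 148.3], [345.5, 140.8]] [[204.4, 249.3], [197.0, 267.1], [197.7, 278.2]]
8 [[349.8, 133.6], [342.6, 150.9], [345.0, 143.6]] [[203.7, 248.7], [196.5, 268.8], [197.3, 281.3]]
12 [[349.1, 136.3], [341.4, 153.3], [344.3, 146.3]] [[203.0, 248.3], [196.1, 270.7], [197.1, 284.5]]
16 [[348.1, 138.8], [339.9, 155.6], [343.4, 148.9]] [[202.3, 248.2], [195.6, 272.8], [196.8, 287.8]]
side crop offset 282 93 scale 5; wrist crop offset 180,220 scale 2
```

View pics/ev.png

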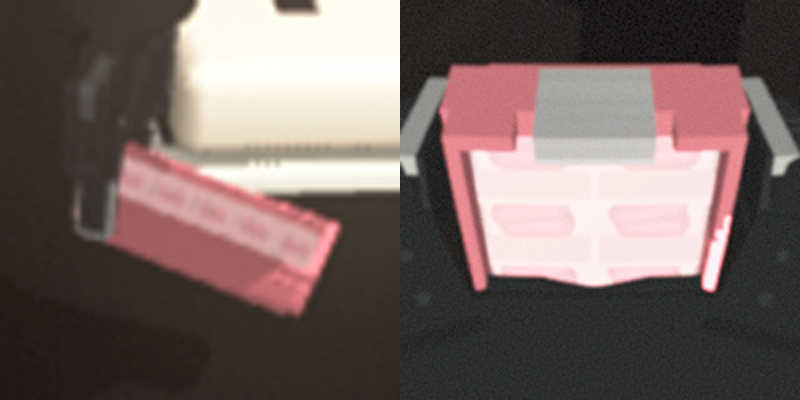

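```bash
python3 go.py 0.40 0.211 0.16 -0.02;python3 - <<'E'
import numpy as np
d=np.hypot(.57-.4,.455);print(d)
E
```

```text
t 5.6 pos [ 0.5697 -0.2426  0.104 ] w -0.1462 shift [-0.2342 -0.4241 -0.0545] yaw -0.1262 F [ 0.22 -0.48 -2.33] op 0.744
0.48572111339738977
```

Request:
move_arm --plan '[{"x": -0.01,"y": -0.02,"z": -0.02,"yaw": -0.02,"fingers": 1},{"x": -0.03,"y": -0.055,"z": -0.04,"yaw": -0.04,"fingers": 1},{"x": -0.052,"y": -0.095,"z": -0.054,"yaw": -0.06,"fingers": 1},{"x": -0.074,"y": -0.135,"z": -0.054,"yaw": -0.09,"fingers": 1},{"x": -0.096,"y": -0.175,"z": -0.054,"yaw": -0.126,"fingers": 1}]'

```text
time: 6.1
eef_pos: [0.5002, -0.0547, 0.1593]
tcp_rot: [1.0, -0.01, -0.001, -0.0]
contact_force: [0.0, -0.5, -1.7]
opening: 0.742
finger_force: 24.7
```

Request:
move_arm --plan '[{"x": -0.016,"y": -0.042,"z": 0,"yaw": 0,"fingers": 1},{"x": -0.034,"y": -0.086,"z": 0,"yaw": 0,"fingers": 1},{"x": -0.052,"y": -0.13,"z": 0,"yaw": 0,"fingers": 1},{"x": -0.068,"y": -0.17,"z": 0,"yaw": 0,"fingers": 1},{"x": -0.08,"y": -0.2,"z": 0,"yaw": 0,"fingers": 1}]'

```text
time: 6.6
eef_pos: [0.4233, 0.1472, 0.1587]
tcp_rot: [1.0, -0.01, -0.002, 0.0]
contact_force: [1.1, -0.7, -1.2]
opening: 0.74
finger_force: 24.7
```

```bash
python3 go.py 0.40 0.211 0.16 -0.02
```

```text
t 6.6 pos [0.4233 0.1472 0.1587] w -0.019 shift [-0.0245 -0.0634 -0.0013] yaw 0.001 F [ 1.06 -0.69 -1.22] op 0.74
```

Request:
move_arm --plan '[{"x": -0.012,"y": -0.032,"z": 0,"yaw": 0,"fingers": 1},{"x": -0.024,"y": -0.063,"z": 0,"yaw": 0,"fingers": 1},{"x": -0.024,"y": -0.063,"z": 0,"yaw": 0,"fingers": 1},{"x": -0.024,"y": -0.063,"z": 0,"yaw": 0,"fingers": 1},{"x": -0.024,"y": -0.063,"z": 0,"yaw": 0,"fingers": 1}]'

```text
time: 7.1
eef_pos: [0.4027, 0.2081, 0.1595]
tcp_rot: [1.0, -0.01, -0.001, 0.0]
contact_force: [0.1, 0.0, -1.0]
opening: 0.746
finger_force: 24.7
```

```bash
python3 go.py 0.40 0.211 0.16 -0.02
python3 - <<'E'
from h import *
import pickle
s,im=snap('wrist','f');s2,im=snap('wrist','f');pickle.dump(s2,open('f.pkl','wb'));print(s['eef_pos'],s2['eef_pos'],s2['tcp_rot'])
cv2.imwrite('pics/f1.png',cv2.resize(im[60:320,140:420],None,fx=2.3,fy=2.3,interpolation=cv2.INTER_CUBIC)[:,:,::-1])
p=(.465,.211,-.02);print(project('wrist',world(box(.14,.06,.033,.033)[::2],p),s2).round(1))
E
```

```text
t 7.1 pos [0.4027 0.2081 0.1595] w -0.0207 shift [-0.0027 -0.0028 -0.0005] yaw -0.0007 F [ 0.08  0.05 -1.  ] op 0.746
[0.40268037 0.20811845 0.15950105] [0.40291547 0.20794439 0.1597074 ] [ 9.99942605e-01 -1.06979098e-02 -4.97974099e-04  3.06756967e-04]
[[307.3 207.2]
 [237.9 207.3]
 [309.   41.6]
 [234.8  42.2]]
```

View pics/f1.png

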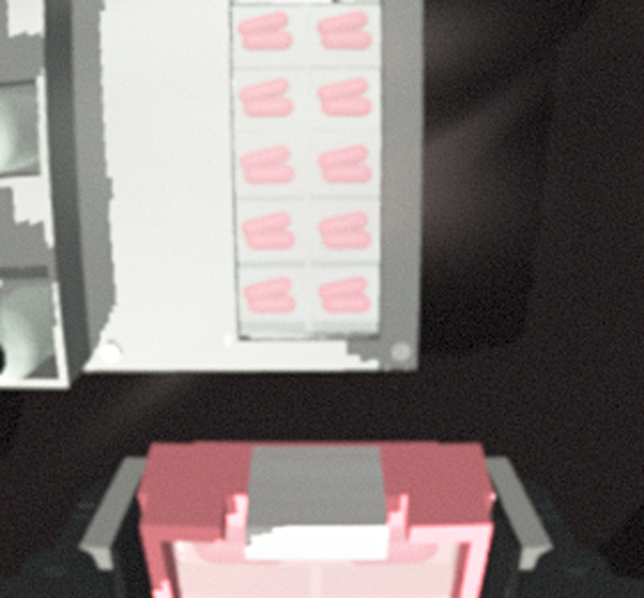

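Run:
```python
from h import *
import pickle
im=cv2.imread('pics/f.png');s=pickle.load(open('f.pkl','rb'))
np.set_printoptions(linewidth=250)
for v in(95,125,165,203):print('row',v,'cols228-258',im[v-1:v+2,228:258,1].mean(0).astype(int),'\n   cols296-326',im[v-1:v+2,296:326,1].mean(0).astype(int))
for u in(250,274,300):print('col',u,'rows190-226',im[190:226,u-2:u+3,1].mean(1).astype(int))
for u in(246,272,300):print('col',u,'rows30-70',im[30:70,u-1:u+2,1].mean(1).astype(int))
p=(.465,.209,-.015)
for z,ly in((.033,.06),(.033,.054),(.025,.054),(.025,.064)):
  print(z,ly,project('wrist',world([[x,y,z] for x in(-.07,-.064,.05) for y in(ly/2,-ly/2)],p),s).round(1).tolist())
```

```text
row 95 cols228-258 [236 238 238 237 238 237 238 237 238 238 237 227 216 234 240 235 236 236 235 233 235 233 230 229 227 224 221 219 215 214] 
   cols296-326 [202 202 205 217 229 235 236 235 230 195 153 152 155 157 155 155 153 156 153 157 156 156 155 153 153 155 146 118  75  47]
row 125 cols228-258 [236 237 237 237 237 238 239 236 238 238 238 232 215 208 227 234 236 234 232 231 227 226 224 221 218 214 214 210 208 209] 
   cols296-326 [198 195 195 206 221 232 233 231 226 194 155 150 154 155 155 152 153 154 153 155 152 151 154 153 152 155 144 113  85  73]
row 165 cols228-258 [239 239 238 239 239 239 239 238 239 238 239 239 236 220 202 224 235 235 224 210 199 200 201 203 203 202 203 200 197 200] 
   cols296-326 [195 194 193 193 201 217 228 233 223 170 146 146 149 149 149 150 148 147 148 146 150 149 147 147 147 146 126  85  52  54]
row 203 cols228-258 [241 241 241 240 240 239 240 240 240 240 241 241 241 237 222 191 195 213 222 220 220 220 221 221 221 221 221 222 222 221] 
   cols296-326 [199 194 199 200 199 199 199 187 162 138 139 142 144 146 143 147 145 145 143 143 145 145 144 145 138 10
[... 783 characters left out ...]
 195 244 255 254 254 254 254 254 254 251 245 247 249 246 232 231 237 238 238 238 236 237 237]
col 300 rows30-70 [ 32  30  36  39  42  50  52  55  73 111 148 156 155 157 159 157 156 157 157 160 159 158 159 156 137 112 100 116 170 215 215 213 224 234 235 231 227 221 221 222]
0.033 0.06 [[240.6, 207.4], [310.0, 207.0], [240.3, 200.8], [310.1, 200.3], [236.9, 65.7], [311.2, 65.0]]
0.033 0.054 [[244.0, 207.4], [306.5, 207.0], [243.8, 200.7], [306.6, 200.3], [240.6, 65.5], [307.5, 64.9]]
0.025 0.054 [[244.9, 204.7], [305.7, 204.3], [244.7, 198.2], [305.9, 197.8], [241.7, 66.8], [306.7, 66.1]]
0.025 0.064 [[239.3, 204.8], [311.3, 204.3], [239.0, 198.3], [311.5, 197.8], [235.7, 67.0], [312.6, 66.3]]
```

Run:
```python
from h import *
import pickle
from scipy.optimize import least_squares
s=pickle.load(open('f.pkl','rb'))
L=[(240,95),(240.7,125),(242,165),(243.3,203)];Rr=[(305.3,95),(305.4,125),(305,165),(304,203)];B=[(274,207),(250,207)];T=[(300,57),(246,57)]
def res(p):
    out=[]
    xs=np.linspace(-.064,.064,60)
    for pts,y in((L,.027),(Rr,-.027)):
        u=project('wrist',world(np.c_[xs,0*xs+y,0*xs+.025],p),s)
        out+=[np.interp(v,u[::-1,1],u[::-1,0])-c for c,v in pts]
    ys=np.linspace(.027,-.027,20)
    for pts,x in((B,-.064),(T,.064)):
        u=project('wrist',world(np.c_[0*ys+x,ys,0*ys+.025],p),s)
        out+=[np.interp(c,u[:,0],u[:,1])-v for c,v in pts]
    return out
r=least_squares(res,[.46,.21,-.02],x_scale=[.01,.01,.02]);print(r.x,np.round(r.fun,2))
tiles=[]
for n,(x,y,k) in dict(scene=(306,160,5),side=(278,250,5),wrist=(210,30,2)).items():
    im=cv2.imread('pics/f.png' if n=='wrist' else f'pics/a_{n}.png');w,h=(80,80) if k==5 else (130,200)
    c=cv2.resize(im[y:y+h,x:x+w],None,fx=k,fy=k,interpolation=cv2.INTER_CUBIC)
    for lx,ly,z,col in((.14,.06,.033,(0,255,0)),(.128,.054,.025,(255,0,0))):
        q=project(n,world(np.array([[a*lx/2,b*ly/2,z] for a,b in((1,1),(1,-1),(-1,-1),(-1,1))]),r.x),s)
        cv2.polylines(c,[np.round((q+.5-[x,y])*k).astype(np.int32)],True,col,1)
    tiles.append(cv2.resize(c,(266,266)) if n!='wrist' else cv2.resize(c,(266,409)))
tiles=[cv2.copyMakeBorder(t,0,409-t.shape[0],0,0,0) for t in tiles]
cv2.imwrite('pics/g.png',np.hstack(tiles))
```

```text
[ 0.4580403   0.21049201 -0.01391548] [ 0.31  0.2  -0.01  0.05 -0.24 -0.35 -0.22  0.27 -1.41 -1.22  0.93  1.55]
```

View pics/g.png

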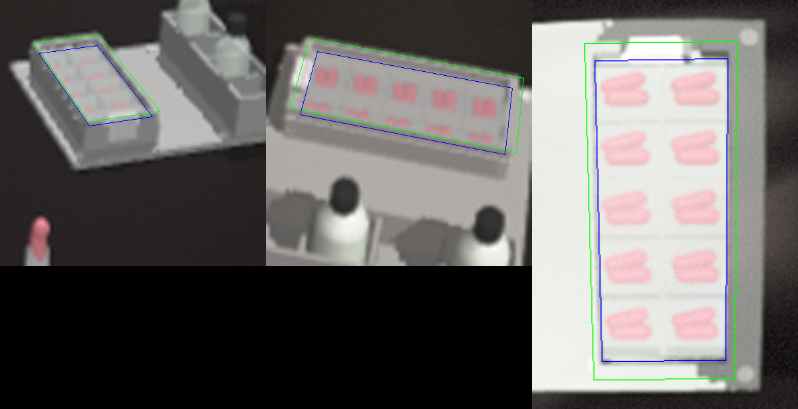

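```bash
cat > tip.py <<'E'
from h import *
from go import rel
import sys
# usage: tip.py g pitch_deg rackx racky yaw  tipx  tipz(abs)
g,pd,rx,ry,yw,tx,tz=map(float,sys.argv[1:8])
s=ctrl.get_state()
tip=held([[-.069,0,0]],s,g=g,pitch=np.radians(pd))[0]
M=R.from_quat(s['tcp_rot']).as_matrix();w=np.arctan2(M[1,0],M[0,0])
o=R.from_euler('z',yw-w).apply(tip-s['eef_pos'])
c=np.array([np.cos(yw),np.sin(yw),0]);t=np.array([rx,ry,tz])+c*tx-o
_,d,y,_=rel(*t,yw,s);d0=c@(tip-[rx,ry,0]);print('t',s['time'],'pos',s['eef_pos'].round(4),'w',w.round(4),'tip in rack x',d0.round(4),'z',tip[2].round(4),'| target',t.round(4),'shift',d,'yaw',y,'F',s['contact_force'].round(2))
E
python3 tip.py .057 13 .458 .2105 -.014 -.055 .045
```

```text
t 7.2 pos [0.4031 0.2079 0.1599] w -0.0218 tip in rack x -0.1725 z 0.1342 | target [0.5206 0.2096 0.0707] shift [ 0.1175 -0.0043  0.0892] yaw -0.0078 F [ 0.83  0.45 -1.01]
```

Request:
move_arm --plan '[{"x": 0.04,"y": -0.002,"z": 0,"yaw": -0.008,"fingers": 1},{"x": 0.08,"y": -0.004,"z": 0.01,"yaw": -0.008,"fingers": 1},{"x": 0.11,"y": -0.004,"z": 0.04,"yaw": -0.008,"fingers": 1},{"x": 0.117,"y": -0.004,"z": 0.075,"yaw": -0.008,"fingers": 1},{"x": 0.117,"y": -0.004,"z": 0.089,"yaw": -0.008,"fingers": 1}]'

```text
time: 7.7
eef_pos: [0.5191, 0.2086, 0.0676]
tcp_rot: [1.0, -0.007, -0.003, 0.001]
contact_force: [-0.7, -0.1, -1.6]
opening: 0.746
finger_force: 24.7
```

Request:
move_arm --plan '[{"x": 0,"y": 0,"z": 0,"yaw": 0,"fingers": 1},{"x": 0,"y": 0,"z": 0,"yaw": 0,"fingers": 1},{"x": 0,"y": 0,"z": 0,"yaw": 0,"fingers": 1}]'

```text
time: 8.0
eef_pos: [0.5208, 0.2107, 0.0734]
tcp_rot: [1.0, -0.006, 0.002, -0.0]
contact_force: [0.5, 1.2, -1.9]
opening: 0.743
finger_force: 24.7
```

```bash
python3 tip.py .057 13 .458 .2105 -.014 -.055 .028
```

```text
t 8.0 pos [0.5208 0.2107 0.0734] w -0.012 tip in rack x -0.0547 z 0.0473 | target [0.5205 0.2096 0.0542] shift [-0.0003  0.0011  0.0193] yaw 0.002 F [ 0.47  1.18 -1.94]
```

Request:
move_arm --plan '[{"x": 0,"y": 0.001,"z": 0.004,"yaw": 0.002,"fingers": 1},{"x": 0,"y": 0.001,"z": 0.008,"yaw": 0.002,"fingers": 1},{"x": 0,"y": 0.001,"z": 0.012,"yaw": 0.002,"fingers": 1},{"x": 0,"y": 0.001,"z": 0.015,"yaw": 0.002,"fingers": 1},{"x": 0,"y": 0.001,"z": 0.015,"yaw": 0.002,"fingers": 1}]'

```text
time: 8.5
eef_pos: [0.5193, 0.2094, 0.0556]
tcp_rot: [1.0, -0.007, -0.001, 0.0]
contact_force: [-0.9, -0.5, -1.3]
opening: 0.74
finger_force: 24.7
```

```bash
python3 tip.py .057 13 .458 .2105 -.014 -.055 .024
```

```text
t 8.5 pos [0.5193 0.2094 0.0556] w -0.014 tip in rack x -0.0563 z 0.03 | target [0.5206 0.2096 0.0496] shift [ 0.0013 -0.0003  0.006 ] yaw -0.0 F [-0.87 -0.52 -1.34]
```

Request:
move_arm --plan '[{"x": 0.001,"y": 0,"z": 0.002,"yaw": 0,"fingers": 1},{"x": 0.001,"y": 0,"z": 0.003,"yaw": 0,"fingers": 1},{"x": 0.001,"y": 0,"z": 0.004,"yaw": 0,"fingers": 1},{"x": 0.001,"y": 0,"z": 0.005,"yaw": 0,"fingers": 1},{"x": 0.001,"y": 0,"z": 0.005,"yaw": 0,"fingers": 1}]'

```text
time: 9.0
eef_pos: [0.521, 0.2094, 0.0514]
tcp_rot: [1.0, -0.007, 0.0, -0.0]
contact_force: [0.5, 0.3, 0.1]
opening: 0.741
finger_force: 24.8
```

Request:
move_arm --plan '[{"x": 0,"y": 0,"z": 0.001,"yaw": 0,"fingers": 1},{"x": 0,"y": 0,"z": 0.002,"yaw": 0,"fingers": 1},{"x": 0,"y": 0,"z": 0.002,"yaw": 0,"fingers": 1}]'

```text
time: 9.3
eef_pos: [0.5215, 0.2095, 0.05]
tcp_rot: [1.0, -0.007, 0.001, -0.0]
contact_force: [0.7, 0.1, 3.0]
opening: 0.741
finger_force: 25.1
```

Request:
move_arm --plan '[{"x": -0.003,"y": 0,"z": -0.001,"yaw": 0,"fingers": 1},{"x": -0.005,"y": 0,"z": -0.001,"yaw": 0,"fingers": 1},{"x": -0.007,"y": 0,"z": -0.001,"yaw": 0,"fingers": 1},{"x": -0.009,"y": 0,"z": -0.001,"yaw": 0,"fingers": 1},{"x": -0.01,"y": 0,"z": -0.001,"yaw": 0,"fingers": 1}]'

```text
time: 9.8
eef_pos: [0.5108, 0.2096, 0.0504]
tcp_rot: [1.0, -0.007, 0.0, -0.0]
contact_force: [1.7, -0.6, 0.2]
opening: 0.742
finger_force: 24.9
```

Request:
move_arm --plan '[{"x": -0.001,"y": 0,"z": 0,"yaw": 0,"fingers": 1},{"x": -0.002,"y": 0,"z": 0,"yaw": 0,"fingers": 1},{"x": -0.003,"y": 0,"z": 0,"yaw": 0,"fingers": 1},{"x": -0.003,"y": 0,"z": 0,"yaw": 0,"fingers": 1}]'

```text
time: 10.2
eef_pos: [0.5103, 0.2097, 0.0516]
tcp_rot: [1.0, -0.007, 0.003, -0.0]
contact_force: [6.4, -0.5, 1.5]
opening: 0.739
finger_force: 25.0
```

Request:
move_arm --plan '[{"x": 0,"y": 0,"z": 0.002,"yaw": 0,"fingers": 1},{"x": 0,"y": 0,"z": 0.004,"yaw": 0,"fingers": 1},{"x": 0.001,"y": 0,"z": 0.006,"yaw": 0,"fingers": 1},{"x": 0.001,"y": 0,"z": 0.008,"yaw": 0,"fingers": 1},{"x": 0.001,"y": 0,"z": 0.008,"yaw": 0,"fingers": 1}]'

```text
time: 10.7
eef_pos: [0.5122, 0.2097, 0.0441]
tcp_rot: [1.0, -0.007, 0.004, -0.0]
contact_force: [6.9, -1.0, 4.2]
opening: 0.742
finger_force: 25.2
```

Request:
move_arm --plan '[{"x": 0,"y": 0,"z": 0.002,"yaw": 0,"fingers": 1},{"x": 0,"y": 0,"z": 0.004,"yaw": 0,"fingers": 1},{"x": 0,"y": 0,"z": 0.006,"yaw": 0,"fingers": 1},{"x": 0.001,"y": 0,"z": 0.008,"yaw": 0,"fingers": 1},{"x": 0.001,"y": 0,"z": 0.008,"yaw": 0,"fingers": 1}]'

```text
time: 11.2
eef_pos: [0.5136, 0.2097, 0.0362]
tcp_rot: [1.0, -0.007, 0.004, -0.001]
contact_force: [7.2, -0.8, 2.7]
opening: 0.744
finger_force: 25.2
```

Request:
move_arm --plan '[{"x": 0,"y": 0,"z": 0.002,"yaw": 0,"fingers": 1},{"x": 0,"y": 0,"z": 0.004,"yaw": 0,"fingers": 1},{"x": 0,"y": 0,"z": 0.005,"yaw": 0,"fingers": 1},{"x": 0,"y": 0,"z": 0.006,"yaw": 0,"fingers": 1},{"x": 0,"y": 0,"z": 0.006,"yaw": 0,"fingers": 1}]'

```text
time: 11.7
eef_pos: [0.5142, 0.2097, 0.0311]
tcp_rot: [1.0, -0.007, 0.005, -0.0]
contact_force: [7.6, -0.6, 4.6]
opening: 0.745
finger_force: 25.5
```

Request:
move_arm --plan '[{"x": 0.001,"y": 0,"z": 0.002,"yaw": 0,"fingers": 1},{"x": 0.001,"y": 0,"z": 0.004,"yaw": 0,"fingers": 1},{"x": 0.001,"y": 0,"z": 0.006,"yaw": 0,"fingers": 1},{"x": 0.001,"y": 0,"z": 0.006,"yaw": 0,"fingers": 1}]' --force 35

```text
time: 12.1
eef_pos: [0.5148, 0.2097, 0.0256]
tcp_rot: [1.0, -0.007, 0.004, -0.0]
contact_force: [4.9, -1.0, 9.3]
opening: 0.741
finger_force: 41.3
```

Request:
move_arm --plan '[{"x": 0.001,"y": 0,"z": 0.002,"yaw": 0,"fingers": 1},{"x": 0.001,"y": 0,"z": 0.004,"yaw": 0,"fingers": 1},{"x": 0.001,"y": 0,"z": 0.004,"yaw": 0,"fingers": 1}]'

```text
time: 12.4
eef_pos: [0.5147, 0.2098, 0.0255]
tcp_rot: [1.0, -0.007, 0.001, 0.0]
contact_force: [-8.8, -6.1, 34.9]
opening: 0.74
finger_force: 44.3
```

```bash
sleep 1; python3 go.py .515 .2097 .022 -.014
```

```text
t 12.4 pos [0.5147 0.2098 0.0255] w -0.0138 shift [0.0002 0.0001 0.0035] yaw 0.0002 F [-8.75 -6.12 34.88] op 0.74
```

Request:
move_arm --plan '[{"x": 0,"y": 0,"z": -0.003,"yaw": 0,"fingers": 1},{"x": 0,"y": 0,"z": -0.003,"yaw": 0,"fingers": 0},{"x": 0,"y": 0,"z": -0.003,"yaw": 0,"fingers": 0},{"x": 0,"y": 0,"z": -0.003,"yaw": 0,"fingers": 0},{"x": 0,"y": 0,"z": -0.003,"yaw": 0,"fingers": 0}]'

```text
time: 12.9
eef_pos: [0.5106, 0.2094, 0.0201]
tcp_rot: [1.0, -0.007, -0.001, 0.0]
contact_force: [-0.5, -1.2, -0.0]
opening: 1.005
finger_force: 0.0
```

Request:
move_arm --plan '[{"x": 0,"y": 0,"z": -0.03,"yaw": 0,"fingers": 0},{"x": 0,"y": 0,"z": -0.07,"yaw": 0,"fingers": 0},{"x": -0.06,"y": 0,"z": -0.11,"yaw": 0,"fingers": 0},{"x": -0.06,"y": 0,"z": -0.135,"yaw": 0,"fingers": 0},{"x": -0.06,"y": 0,"z": -0.135,"yaw": 0,"fingers": 1}]'

```text
time: 13.4
eef_pos: [0.4526, 0.2114, 0.161]
tcp_rot: [1.0, -0.006, 0.004, -0.001]
contact_force: [0.5, 0.1, 0.5]
opening: 0.857
finger_force: 0.0
```

Request:
move_arm --plan '[{"x": 0,"y": 0,"z": 0,"yaw": 0,"fingers": 1},{"x": 0,"y": 0,"z": 0,"yaw": 0,"fingers": 1},{"x": 0,"y": 0,"z": 0,"yaw": 0,"fingers": 1}]'

```text
time: 13.7
eef_pos: [0.4513, 0.21, 0.1544]
tcp_rot: [1.0, -0.007, -0.002, 0.0]
contact_force: [0.4, 0.7, -0.2]
opening: 0.333
finger_force: 0.0
```

```bash
cat > rosefit.py <<'E'
from h import *
import sys,pickle
# silhouette fit of rose/ivory case in wrist view by colour; z0 known
tag,x0,y0,w0,z0=sys.argv[1],*map(float,sys.argv[2:6])
for _ in range(2): s,im=snap('wrist',tag)
pickle.dump(s,open(tag+'.pkl','wb'))
f=im.astype(float);m=(f[:,:,0]-f[:,:,2])
red=((m>28)).astype(np.uint8)
u=project('wrist',world(box(.16,.08,0,.033),[x0,y0,w0,z0]),s);a,b=u.min(0).astype(int),u.max(0).astype(int)
K=np.zeros_like(red);K[max(a[1],0):b[1],max(a[0],0):b[0]]=1;red*=K
red=cv2.morphologyEx(red,cv2.MORPH_OPEN,np.ones((3,3)))
hull=cv2.convexHull(cv2.findNonZero(red));M=np.zeros(red.shape,np.uint8);cv2.fillConvexPoly(M,hull,1)
cost=lambda p:np.abs(sil('wrist',[*p,z0],M.shape,s,2)-M).sum()
i=np.array([x0,y0,w0]);r=minimize(cost,i,method='Nelder-Mead',options=dict(initial_simplex=[i,i+[.006,0,0],i+[0,.006,0],i+[0,0,.04]],xatol=1e-4,fatol=.5))
print(s['time'],s['eef_pos'].round(4),'fit',r.x.round(4),'cost',r.fun,'area',M.sum(),cv2.boundingRect(hull))
E
python3 rosefit.py i .458 .2105 -.014 .025
```

```text
13.75 [0.4514 0.2101 0.1545] fit [ 0.4583  0.2076 -0.0175] cost 1343.8588235294117 area 14205 (238, 107, 94, 176)
```

```bash
python3 go.py .505 .2098 .056 -.014
```

```text
t 13.8 pos [0.4515 0.2101 0.1547] w -0.0145 shift [ 0.0538 -0.0005  0.0986] yaw -0.0005 F [-0.7  -0.38  0.14] op 0.143
```

Request:
move_arm --plan '[{"x": 0.03,"y": 0,"z": 0.03,"yaw": 0,"fingers": 1},{"x": 0.054,"y": 0,"z": 0.07,"yaw": 0,"fingers": 1},{"x": 0.054,"y": 0,"z": 0.09,"yaw": 0,"fingers": 1},{"x": 0.054,"y": 0,"z": 0.095,"yaw": 0,"fingers": 1},{"x": 0.054,"y": 0,"z": 0.098,"yaw": 0,"fingers": 1}]'

```text
time: 14.3
eef_pos: [0.5053, 0.2094, 0.0572]
tcp_rot: [1.0, -0.007, -0.001, 0.0]
contact_force: [0.5, 0.1, 0.5]
opening: 0.001
finger_force: 0.0
```

Request:
move_arm --plan '[{"x": 0,"y": 0,"z": 0.002,"yaw": 0,"fingers": 1},{"x": 0,"y": 0,"z": 0.004,"yaw": 0,"fingers": 1},{"x": 0,"y": 0,"z": 0.006,"yaw": 0,"fingers": 1},{"x": 0,"y": 0,"z": 0.006,"yaw": 0,"fingers": 1}]'

```text
time: 14.7
eef_pos: [0.5061, 0.2098, 0.0529]
tcp_rot: [1.0, -0.007, 0.001, -0.0]
contact_force: [0.3, 0.3, -1.0]
opening: -0.001
finger_force: 0.0
```

Request:
move_arm --plan '[{"x": 0,"y": 0,"z": 0.002,"yaw": 0,"fingers": 1},{"x": 0,"y": 0,"z": 0.004,"yaw": 0,"fingers": 1},{"x": 0,"y": 0,"z": 0.004,"yaw": 0,"fingers": 1}]'

```text
time: 15.0
eef_pos: [0.5063, 0.2098, 0.0501]
tcp_rot: [1.0, -0.007, -0.0, 0.0]
contact_force: [-3.6, -1.2, 8.6]
opening: 0.001
finger_force: 4.3
```

Request:
move_arm --plan '[{"x": 0,"y": 0,"z": -0.05,"yaw": 0,"fingers": 1},{"x": 0,"y": 0.02,"z": -0.1,"yaw": -0.1,"fingers": 0},{"x": 0.01,"y": 0.06,"z": -0.11,"yaw": -0.25,"fingers": 0},{"x": 0.02,"y": 0.11,"z": -0.11,"yaw": -0.404,"fingers": 0},{"x": 0.03,"y": 0.155,"z": -0.11,"yaw": -0.404,"fingers": 0}]'

```text
time: 15.5
eef_pos: [0.5335, 0.0572, 0.1598]
tcp_rot: [0.981, 0.196, 0.001, 0.0]
contact_force: [1.1, -0.4, -0.5]
opening: 0.68
finger_force: 0.0
```

```bash
python3 go.py .5359 -.0031 .16 .39
```

```text
t 15.5 pos [0.5335 0.0572 0.1598] w 0.3946 shift [-0.021   0.0566 -0.0002] yaw 0.0046 F [ 1.12 -0.4  -0.47] op 0.68
```

Request:
move_arm --plan '[{"x": -0.01,"y": 0.03,"z": 0,"yaw": 0.004,"fingers": 0},{"x": -0.021,"y": 0.056,"z": 0,"yaw": 0.004,"fingers": 0},{"x": -0.021,"y": 0.056,"z": 0,"yaw": 0.004,"fingers": 0},{"x": -0.021,"y": 0.056,"z": 0,"yaw": 0.004,"fingers": 0}]'

```text
time: 15.9
eef_pos: [0.5347, -0.0019, 0.1582]
tcp_rot: [0.982, 0.191, -0.0, -0.0]
contact_force: [-0.5, 0.6, -0.5]
opening: 1.002
finger_force: 0.0
```

Request:
move_arm --plan '[{"x": 0,"y": 0,"z": 0,"yaw": 0,"fingers": 0},{"x": 0,"y": 0,"z": 0,"yaw": 0,"fingers": 0},{"x": 0,"y": 0,"z": 0,"yaw": 0,"fingers": 0}]'

```text
time: 16.2
eef_pos: [0.5347, -0.0007, 0.1583]
tcp_rot: [0.981, 0.192, -0.0, -0.0]
contact_force: [0.2, -1.0, 1.1]
opening: 0.999
finger_force: 0.0
```

```bash
cat > ivfit.py <<'E'
from h import *
import pickle
s,im=snap('wrist','j')
g=im.astype(float).max(2)
p0=np.array([.485,-.024,.39])
u=project('wrist',world(box(.17,.10,0,.033),p0),s);a,b=u.min(0).astype(int),u.max(0).astype(int)
K=np.zeros(g.shape,np.uint8);K[max(a[1],0):b[1],max(a[0],0):b[0]]=1
t=(g>95).astype(np.uint8)*K;t=cv2.morphologyEx(t,cv2.MORPH_OPEN,np.ones((3,3)))
n,cc,st,_=cv2.connectedComponentsWithStats(t);k=1+np.argmax(st[1:,4]);M=np.zeros(g.shape,np.uint8)
cv2.fillConvexPoly(M,cv2.convexHull(cv2.findNonZero((cc==k).astype(np.uint8))),1)
cost=lambda p:np.abs(sil('wrist',p,M.shape,s,2)-M).sum()
r=minimize(cost,p0,method='Nelder-Mead',options=dict(initial_simplex=[p0,p0+[.006,0,0],p0+[0,.006,0],p0+[0,0,.04]],xatol=1e-4,fatol=.5))
print(s['eef_pos'].round(4),'fit',r.x.round(4),r.fun,M.sum(),st[k])
x,y,w=r.x
print('grip',x+.055*np.cos(w),y+.055*np.sin(w))
E
python3 ivfit.py
```

```text
[ 0.5347 -0.0007  0.1583] fit [ 0.4853 -0.0222  0.393 ] 1102.3764705882354 10913 [  242   162    76   160 10373]
grip 0.5360936439149281 -0.0011699682559716436
```

```bash
python3 go.py .5361 -.0015 .002 .393
```

```text
t 16.25 pos [ 0.5347 -0.0008  0.1583] w 0.3872 shift [0.001  0.0012 0.1563] yaw -0.0058 F [-0.49  0.41  0.16] op 1.0
```

Request:
move_arm --plan '[{"x": 0.001,"y": 0.001,"z": 0.05,"yaw": -0.006,"fingers": 0},{"x": 0.001,"y": 0.001,"z": 0.1,"yaw": -0.006,"fingers": 0},{"x": 0.001,"y": 0.001,"z": 0.13,"yaw": -0.006,"fingers": 0},{"x": 0.001,"y": 0.001,"z": 0.13,"yaw": -0.006,"fingers": 0},{"x": 0.001,"y": 0.001,"z": 0.13,"yaw": -0.006,"fingers": 0}]'

```text
time: 16.75
eef_pos: [0.5363, -0.0019, 0.0286]
tcp_rot: [0.981, 0.195, -0.0, -0.0]
contact_force: [0.8, -0.2, 0.5]
opening: 0.998
finger_force: 0.0
```

```bash
python3 go.py .5361 -.0015 .002 .393
```

```text
t 16.75 pos [ 0.5363 -0.0019  0.0286] w 0.3923 shift [-0.     -0.0005  0.0266] yaw -0.0007 F [ 0.79 -0.17  0.47] op 0.998
```

Request:
move_arm --plan '[{"x": 0,"y": 0,"z": 0.015,"yaw": 0,"fingers": 0},{"x": 0,"y": 0,"z": 0.0265,"yaw": 0,"fingers": 0},{"x": 0,"y": 0,"z": 0.0265,"yaw": 0,"fingers": 0},{"x": 0,"y": 0,"z": 0.0265,"yaw": 0,"fingers": 1},{"x": 0,"y": 0,"z": 0.0265,"yaw": 0,"fingers": 1}]' --force 20

```text
time: 17.25
eef_pos: [0.5367, -0.0023, 0.0025]
tcp_rot: [0.981, 0.195, 0.001, 0.0]
contact_force: [-0.9, 0.6, -0.9]
opening: 0.747
finger_force: 23.5
```

Request:
move_arm --plan '[{"x": 0,"y": 0,"z": 0,"yaw": 0,"fingers": 1},{"x": 0,"y": 0,"z": 0,"yaw": 0,"fingers": 1},{"x": 0,"y": 0,"z": 0,"yaw": 0,"fingers": 1}]' --force 20

```text
time: 17.55
eef_pos: [0.5367, -0.0023, 0.0024]
tcp_rot: [0.981, 0.195, 0.001, 0.0]
contact_force: [1.0, 0.2, 2.3]
opening: 0.744
finger_force: 23.9
```

Request:
move_arm --plan '[{"x": 0,"y": 0,"z": -0.014,"yaw": 0,"fingers": 1},{"x": 0,"y": 0,"z": -0.022,"yaw": 0,"fingers": 1},{"x": 0,"y": 0,"z": -0.022,"yaw": 0,"fingers": 0.256},{"x": 0,"y": 0,"z": -0.022,"yaw": 0,"fingers": 0.254},{"x": 0,"y": 0,"z": -0.022,"yaw": 0,"fingers": 0.254}]'

```text
time: 18.05
eef_pos: [0.5357, -0.0021, 0.0235]
tcp_rot: [0.981, 0.195, -0.0, -0.0]
contact_force: [-0.1, 0.3, -1.2]
opening: 0.74
finger_force: 23.4
```

Request:
move_arm --plan '[{"x": 0,"y": 0,"z": 0,"yaw": 0,"fingers": 0.252},{"x": 0,"y": 0,"z": 0,"yaw": 0,"fingers": 0.252}]'

```text
time: 18.25
eef_pos: [0.5357, -0.0022, 0.0234]
tcp_rot: [0.981, 0.195, -0.0, -0.0]
contact_force: [-0.1, 0.4, -1.1]
opening: 0.746
finger_force: 4.9
```

Request:
move_arm --plan '[{"x": 0,"y": 0,"z": 0,"yaw": 0,"fingers": 0.252},{"x": 0,"y": 0,"z": -0.004,"yaw": 0,"fingers": 0.252},{"x": 0,"y": 0,"z": -0.006,"yaw": 0,"fingers": 1},{"x": 0,"y": 0,"z": -0.006,"yaw": 0,"fingers": 1},{"x": 0,"y": 0,"z": -0.006,"yaw": 0,"fingers": 1}]' --force 20

```text
time: 18.75
eef_pos: [0.5362, -0.0022, 0.03]
tcp_rot: [0.981, 0.195, 0.0, 0.0]
contact_force: [-0.6, -0.7, -1.8]
opening: 0.743
finger_force: 24.6
```

Request:
move_arm --plan '[{"x": 0,"y": 0,"z": -0.02,"yaw": 0,"fingers": 1},{"x": 0,"y": 0,"z": -0.06,"yaw": 0,"fingers": 1},{"x": 0,"y": 0,"z": -0.1,"yaw": 0,"fingers": 1},{"x": 0,"y": 0,"z": -0.1,"yaw": 0,"fingers": 1},{"x": 0,"y": 0,"z": -0.1,"yaw": 0,"fingers": 1}]' --force 20

```text
time: 19.25
eef_pos: [0.5366, -0.0023, 0.1308]
tcp_rot: [0.981, 0.195, 0.001, 0.0]
contact_force: [-1.1, 0.2, -3.0]
opening: 0.746
finger_force: 24.6
```

```bash
python3 heldfit.py k; python3 go.py .45 .15 .16 -.014
python3 - <<'E'
import cv2,numpy as np
np.set_printoptions(linewidth=250)
w=cv2.imread('pics/kwrist.png').max(2);print(w[235:300,225].tolist())
for r in(258,270):print(r,w[r,190:220].tolist(),w[r,335:365].tolist())
E
```

```text
[ 0.53661254 -0.00227829  0.13079322] [9.80873381e-01 1.94643258e-01 1.11070121e-03 4.23808951e-04]
0 [[351.3, 153.7], [358.3, 176.1], [359.6, 167.4]] [[207.4, 250.9], [200.2, 266.4], [200.8, 276.1]]
4 [[350.9, 156.8], [357.2, 179.2], [359.1, 170.6]] [[206.8, 250.1], [199.7, 268.0], [200.5, 279.1]]
8 [[350.3, 159.8], [355.9, 182.2], [358.4, 173.7]] [[206.1, 249.5], [199.2, 269.7], [200.1, 282.2]]
12 [[349.5, 162.8], [354.4, 185.1], [357.5, 176.8]] [[205.4, 249.2], [198.7, 271.6], [199.9, 285.4]]
16 [[348.4, 165.8], [352.7, 188.0], [356.3, 179.8]] [[204.7, 249.0], [198.3, 273.6], [199.7, 288.7]]
side crop offset 285 129 scale 5; wrist crop offset 180,220 scale 2
t 19.4 pos [ 0.5345 -0.0019  0.1275] w 0.3918 shift [-0.0202 -0.1727 -0.032 ] yaw 0.4058 F [-0.09  1.13 -2.58] op 0.741
[39, 42, 31, 40, 36, 36, 36, 38, 36, 37, 38, 31, 41, 76, 136, 188, 209, 205, 210, 207, 204, 206, 207, 201, 204, 205, 207, 205, 205, 207, 207, 212, 206, 210, 204, 206, 208, 208, 205, 210, 205, 209, 207, 207, 206, 209, 206, 222, 255, 255, 255, 255, 255, 255, 251, 243, 245, 247, 246, 248, 250, 251, 252, 254, 254]
258 [43, 39, 35, 43, 63, 70, 76, 74, 74, 73, 76, 67, 74, 110, 166, 200, 209, 210, 205, 208, 204, 207, 207, 211, 207, 203, 206, 210, 205, 209] [205, 209, 209, 209, 205, 209, 209, 205, 206, 208, 211, 207, 209, 207, 190, 145, 95, 73, 67, 64, 70, 75, 74, 71, 67, 51, 30, 13, 24, 33]
270 [134, 139, 136, 137, 136, 132, 138, 134, 134, 122, 144, 197, 222, 222, 219, 214, 207, 204, 208, 204, 207, 209, 208, 204, 208, 208, 205, 206, 208, 211] [207, 202, 209, 203, 206, 212, 208, 206, 206, 205, 206, 211, 208, 213, 214, 222, 224, 219, 183, 124, 118, 132, 138, 136, 140, 138, 135, 134, 133, 134]
```

View pics/kv.png

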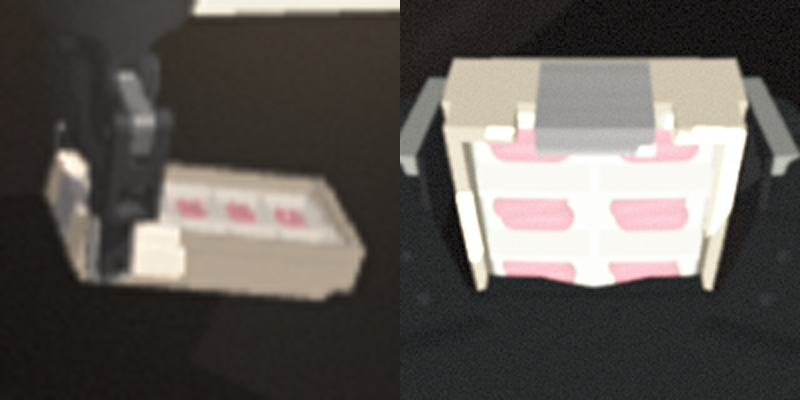

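```bash
sed -i 's/zc=.023/zc=.0255/' h.py; python3 tip.py .055 14 .458 .2105 -.014 -.055 .085
```

```text
t 19.4 pos [ 0.5345 -0.0019  0.1275] w 0.3918 tip in rack x -0.0256 z 0.0982 | target [0.5172 0.2096 0.1143] shift [ 0.0649 -0.202   0.0135] yaw 0.4058 F [-0.09  1.13 -2.58]
```

Request:
move_arm --plan '[{"x": 0.01,"y": -0.03,"z": -0.01,"yaw": 0.07,"fingers": 1},{"x": 0.024,"y": -0.075,"z": -0.02,"yaw": 0.17,"fingers": 1},{"x": 0.038,"y": -0.12,"z": -0.02,"yaw": 0.28,"fingers": 1},{"x": 0.052,"y": -0.162,"z": -0.01,"yaw": 0.38,"fingers": 1},{"x": 0.065,"y": -0.202,"z": 0.005,"yaw": 0.405,"fingers": 1}]'

```text
time: 19.9
eef_pos: [0.5184, 0.2111, 0.1237]
tcp_rot: [1.0, -0.008, -0.0, 0.0]
contact_force: [1.0, 0.2, -2.1]
opening: 0.747
finger_force: 24.6
```

Request:
move_arm --plan '[{"x": 0,"y": 0,"z": 0,"yaw": 0,"fingers": 1},{"x": 0,"y": 0,"z": 0,"yaw": 0,"fingers": 1},{"x": 0,"y": 0,"z": 0,"yaw": 0,"fingers": 1},{"x": 0,"y": 0,"z": 0,"yaw": 0,"fingers": 1},{"x": 0,"y": 0,"z": 0,"yaw": 0,"fingers": 1}]'

```text
time: 20.4
eef_pos: [0.5195, 0.2082, 0.1251]
tcp_rot: [1.0, -0.007, 0.0, -0.0]
contact_force: [-0.2, -1.0, -2.6]
opening: 0.744
finger_force: 24.7
```

```bash
python3 tip.py .055 14 .458 .2105 -.014 -.055 .058
```

```text
t 20.4 pos [0.5195 0.2082 0.1251] w -0.015 tip in rack x -0.0526 z 0.0953 | target [0.5171 0.2097 0.0878] shift [-0.0024 -0.0014  0.0373] yaw -0.001 F [-0.19 -0.97 -2.58]
```

Request:
move_arm --plan '[{"x": -0.001,"y": -0.001,"z": 0.01,"yaw": 0,"fingers": 1},{"x": -0.002,"y": -0.0015,"z": 0.02,"yaw": 0,"fingers": 1},{"x": -0.002,"y": -0.0015,"z": 0.03,"yaw": 0,"fingers": 1},{"x": -0.002,"y": -0.0015,"z": 0.037,"yaw": 0,"fingers": 1},{"x": -0.002,"y": -0.0015,"z": 0.037,"yaw": 0,"fingers": 1}]'

```text
time: 20.9
eef_pos: [0.5157, 0.2105, 0.0858]
tcp_rot: [1.0, -0.007, -0.002, 0.0]
contact_force: [-0.7, 0.5, -2.6]
opening: 0.742
finger_force: 24.7
```

```bash
python3 tip.py .055 14 .458 .2105 -.014 -.055 .05
```

```text
t 20.9 pos [0.5157 0.2105 0.0858] w -0.0132 tip in rack x -0.0565 z 0.0564 | target [0.5172 0.2097 0.0793] shift [0.0016 0.0008 0.0064] yaw 0.0008 F [-0.69  0.46 -2.63]
```

Request:
move_arm --plan '[{"x": 0.001,"y": 0.0005,"z": 0.002,"yaw": 0,"fingers": 1},{"x": 0.001,"y": 0.0005,"z": 0.003,"yaw": 0,"fingers": 1},{"x": 0.001,"y": 0.0005,"z": 0.004,"yaw": 0,"fingers": 1},{"x": 0.001,"y": 0.0005,"z": 0.005,"yaw": 0,"fingers": 1},{"x": 0.001,"y": 0.0005,"z": 0.005,"yaw": 0,"fingers": 1}]'

```text
time: 21.4
eef_pos: [0.518, 0.2104, 0.0829]
tcp_rot: [1.0, -0.007, 0.0, -0.0]
contact_force: [-0.0, 0.2, -2.1]
opening: 0.742
finger_force: 24.7
```

Request:
move_arm --plan '[{"x": 0,"y": 0,"z": 0.001,"yaw": 0,"fingers": 1},{"x": 0,"y": 0,"z": 0.002,"yaw": 0,"fingers": 1},{"x": 0,"y": 0,"z": 0.002,"yaw": 0,"fingers": 1}]'

```text
time: 21.7
eef_pos: [0.5179, 0.2103, 0.0806]
tcp_rot: [1.0, -0.007, -0.0, 0.0]
contact_force: [-0.5, -0.4, -1.4]
opening: 0.74
finger_force: 24.7
```

Request:
move_arm --plan '[{"x": 0,"y": 0.0005,"z": 0.001,"yaw": 0,"fingers": 1},{"x": 0,"y": 0.0005,"z": 0.002,"yaw": 0,"fingers": 1},{"x": 0,"y": 0.0005,"z": 0.002,"yaw": 0,"fingers": 1}]'

```text
time: 22.0
eef_pos: [0.5179, 0.2098, 0.0786]
tcp_rot: [1.0, -0.007, -0.0, 0.0]
contact_force: [-0.2, 0.7, -1.9]
opening: 0.74
finger_force: 24.7
```

Request:
move_arm --plan '[{"x": 0,"y": 0,"z": 0.001,"yaw": 0,"fingers": 1},{"x": 0,"y": 0,"z": 0.002,"yaw": 0,"fingers": 1},{"x": 0,"y": 0,"z": 0.002,"yaw": 0,"fingers": 1}]'

```text
time: 22.3
eef_pos: [0.5183, 0.2098, 0.0771]
tcp_rot: [1.0, -0.007, 0.0, -0.0]
contact_force: [1.1, 0.7, -1.1]
opening: 0.742
finger_force: 24.9
```

Request:
move_arm --plan '[{"x": -0.002,"y": 0,"z": 0.001,"yaw": 0,"fingers": 1},{"x": -0.004,"y": 0,"z": 0.001,"yaw": 0,"fingers": 1},{"x": -0.006,"y": 0,"z": 0.001,"yaw": 0,"fingers": 1},{"x": -0.008,"y": 0,"z": 0.001,"yaw": 0,"fingers": 1},{"x": -0.009,"y": 0,"z": 0.001,"yaw": 0,"fingers": 1}]'

```text
time: 22.8
eef_pos: [0.5094, 0.21, 0.0763]
tcp_rot: [1.0, -0.007, 0.001, -0.0]
contact_force: [4.2, 0.2, 2.3]
opening: 0.745
finger_force: 25.1
```

Request:
move_arm --plan '[{"x": -0.001,"y": 0,"z": 0,"yaw": 0,"fingers": 1},{"x": -0.002,"y": 0,"z": 0,"yaw": 0,"fingers": 1},{"x": -0.003,"y": 0,"z": 0,"yaw": 0,"fingers": 1},{"x": -0.003,"y": 0,"z": 0,"yaw": 0,"fingers": 1}]'

```text
time: 23.2
eef_pos: [0.509, 0.2101, 0.0775]
tcp_rot: [1.0, -0.006, 0.004, -0.0]
contact_force: [6.9, -0.7, 2.3]
opening: 0.747
finger_force: 25.2
```

Contact as expected (same as with the rose). Now lowering with the same pattern.

Request:
move_arm --plan '[{"x": 0,"y": 0,"z": 0.002,"yaw": 0,"fingers": 1},{"x": 0,"y": 0,"z": 0.004,"yaw": 0,"fingers": 1},{"x": 0.001,"y": 0,"z": 0.006,"yaw": 0,"fingers": 1},{"x": 0.001,"y": 0,"z": 0.008,"yaw": 0,"fingers": 1},{"x": 0.001,"y": 0,"z": 0.008,"yaw": 0,"fingers": 1}]'

```text
time: 23.7
eef_pos: [0.5107, 0.2101, 0.0698]
tcp_rot: [1.0, -0.007, 0.005, -0.001]
contact_force: [8.7, -0.6, 3.3]
opening: 0.741
finger_force: 25.3
```

Request:
move_arm --plan '[{"x": 0,"y": 0,"z": 0.002,"yaw": 0,"fingers": 1},{"x": 0,"y": 0,"z": 0.004,"yaw": 0,"fingers": 1},{"x": 0,"y": 0,"z": 0.006,"yaw": 0,"fingers": 1},{"x": 0.001,"y": 0,"z": 0.008,"yaw": 0,"fingers": 1},{"x": 0.001,"y": 0,"z": 0.008,"yaw": 0,"fingers": 1}]'

```text
time: 24.2
eef_pos: [0.5119, 0.2101, 0.0618]
tcp_rot: [1.0, -0.007, 0.005, -0.001]
contact_force: [9.0, -0.0, 2.9]
opening: 0.744
finger_force: 25.2
```

Request:
move_arm --plan '[{"x": 0,"y": 0,"z": 0.002,"yaw": 0,"fingers": 1},{"x": 0,"y": 0,"z": 0.004,"yaw": 0,"fingers": 1},{"x": 0,"y": 0,"z": 0.005,"yaw": 0,"fingers": 1},{"x": 0,"y": 0,"z": 0.005,"yaw": 0,"fingers": 1}]'

```text
time: 24.6
eef_pos: [0.5124, 0.2102, 0.0581]
tcp_rot: [1.0, -0.006, 0.005, -0.0]
contact_force: [6.5, -2.2, 7.6]
opening: 0.744
finger_force: 25.9
```

Request:
move_arm --plan '[{"x": 0.001,"y": 0,"z": 0.002,"yaw": 0,"fingers": 1},{"x": 0.001,"y": 0,"z": 0.004,"yaw": 0,"fingers": 1},{"x": 0.001,"y": 0,"z": 0.006,"yaw": 0,"fingers": 1},{"x": 0.001,"y": 0,"z": 0.006,"yaw": 0,"fingers": 1}]' --force 35

```text
time: 25.0
eef_pos: [0.513, 0.2102, 0.053]
tcp_rot: [1.0, -0.007, 0.004, -0.0]
contact_force: [4.4, -1.9, 13.8]
opening: 0.738
finger_force: 40.6
```

Request:
move_arm --plan '[{"x": 0.001,"y": 0,"z": 0.001,"yaw": 0,"fingers": 1},{"x": 0.001,"y": 0,"z": 0.002,"yaw": 0,"fingers": 1},{"x": 0.001,"y": 0,"z": 0.002,"yaw": 0,"fingers": 1}]'

```text
time: 25.3
eef_pos: [0.513, 0.2102, 0.0529]
tcp_rot: [1.0, -0.007, 0.002, 0.0]
contact_force: [-5.6, -3.7, 26.3]
opening: 0.745
finger_force: 42.1
```

Request:
move_arm --plan '[{"x": 0,"y": 0,"z": -0.003,"yaw": 0,"fingers": 1},{"x": 0,"y": 0,"z": -0.003,"yaw": 0,"fingers": 0},{"x": 0,"y": 0,"z": -0.003,"yaw": 0,"fingers": 0},{"x": 0,"y": 0,"z": -0.003,"yaw": 0,"fingers": 0},{"x": 0,"y": 0,"z": -0.003,"yaw": 0,"fingers": 0}]'

```text
time: 25.8
eef_pos: [0.5086, 0.2098, 0.0485]
tcp_rot: [1.0, -0.007, -0.002, 0.0]
contact_force: [-0.4, 0.3, -0.2]
opening: 0.995
finger_force: 0.0
```

Request:
move_arm --plan '[{"x": 0,"y": 0,"z": -0.02,"yaw": 0,"fingers": 0},{"x": 0,"y": 0,"z": -0.055,"yaw": 0,"fingers": 0},{"x": 0,"y": 0,"z": -0.055,"yaw": 0,"fingers": 1},{"x": 0,"y": 0,"z": -0.055,"yaw": 0,"fingers": 1},{"x": 0,"y": 0,"z": -0.055,"yaw": 0,"fingers": 1}]'

```text
time: 26.3
eef_pos: [0.5088, 0.2097, 0.1033]
tcp_rot: [1.0, -0.007, -0.001, 0.0]
contact_force: [0.5, 0.5, -0.3]
opening: 0.514
finger_force: 0.0
```

Request:
move_arm --plan '[{"x": -0.005,"y": 0,"z": 0,"yaw": 0,"fingers": 1},{"x": -0.005,"y": 0,"z": 0,"yaw": 0,"fingers": 1},{"x": -0.005,"y": 0,"z": 0,"yaw": 0,"fingers": 1},{"x": -0.005,"y": 0,"z": 0.01,"yaw": 0,"fingers": 1},{"x": -0.005,"y": 0,"z": 0.02,"yaw": 0,"fingers": 1}]'

```text
time: 26.8
eef_pos: [0.5051, 0.21, 0.0842]
tcp_rot: [1.0, -0.007, 0.0, -0.0]
contact_force: [0.3, 0.6, -1.3]
opening: 0.003
finger_force: 0.0
```

```bash
python3 go.py .505 .2098 .079 -.014
```

```text
t 26.8 pos [0.5051 0.21   0.0842] w -0.0132 shift [-0.0001  0.0002  0.0052] yaw 0.0008 F [ 0.26  0.64 -1.27] op 0.003
```

Request:
move_arm --plan '[{"x": 0,"y": 0,"z": 0.003,"yaw": 0,"fingers": 1},{"x": 0,"y": 0,"z": 0.006,"yaw": 0,"fingers": 1},{"x": 0,"y": 0,"z": 0.006,"yaw": 0,"fingers": 1}]'

```text
time: 27.1
eef_pos: [0.5047, 0.2099, 0.0781]
tcp_rot: [1.0, -0.007, -0.001, 0.0]
contact_force: [-1.0, 0.4, 0.0]
opening: -0.003
finger_force: 0.0
```

Request:
move_arm --plan '[{"x": 0,"y": 0,"z": 0.002,"yaw": 0,"fingers": 1},{"x": 0,"y": 0,"z": 0.004,"yaw": 0,"fingers": 1},{"x": 0,"y": 0,"z": 0.006,"yaw": 0,"fingers": 1},{"x": 0,"y": 0,"z": 0.006,"yaw": 0,"fingers": 1}]'

```text
time: 27.5
eef_pos: [0.5054, 0.2101, 0.0751]
tcp_rot: [1.0, -0.006, -0.0, 0.0]
contact_force: [-5.2, -1.7, 9.9]
opening: -0.003
finger_force: 5.0
```

Request:
move_arm --plan '[{"x": 0,"y": 0,"z": -0.02,"yaw": 0,"fingers": 1},{"x": -0.045,"y": 0,"z": -0.025,"yaw": 0,"fingers": 1},{"x": -0.092,"y": -0.001,"z": -0.02,"yaw": 0,"fingers": 1},{"x": -0.092,"y": -0.001,"z": -0.008,"yaw": 0,"fingers": 1},{"x": -0.092,"y": -0.001,"z": -0.004,"yaw": 0,"fingers": 1}]'

```text
time: 28.0
eef_pos: [0.4115, 0.2121, 0.0758]
tcp_rot: [1.0, -0.006, -0.001, 0.0]
contact_force: [0.0, -0.6, 0.0]
opening: -0.0
finger_force: 0.0
```

Request:
move_arm --plan '[{"x": 0,"y": 0,"z": 0.001,"yaw": 0,"fingers": 1},{"x": 0,"y": 0,"z": 0.002,"yaw": 0,"fingers": 1},{"x": 0,"y": 0,"z": 0.004,"yaw": 0,"fingers": 1},{"x": 0,"y": 0,"z": 0.004,"yaw": 0,"fingers": 1}]'

```text
time: 28.4
eef_pos: [0.415, 0.2124, 0.075]
tcp_rot: [1.0, -0.007, 0.0, 0.0]
contact_force: [-3.7, -1.4, 9.0]
opening: 0.003
finger_force: 4.8
```

Request:
move_arm --plan '[{"x": 0,"y": 0,"z": -0.05,"yaw": 0,"fingers": 1},{"x": 0,"y": 0,"z": -0.1,"yaw": 0,"fingers": 1},{"x": 0,"y": 0,"z": -0.11,"yaw": 0,"fingers": 1},{"x": 0,"y": 0,"z": -0.11,"yaw": 0,"fingers": 1},{"x": 0,"y": 0,"z": -0.11,"yaw": 0,"fingers": 1}]'

```text
time: 28.9
eef_pos: [0.4129, 0.212, 0.1819]
tcp_rot: [1.0, -0.007, -0.001, 0.0]
contact_force: [-0.0, 0.1, -0.8]
opening: -0.005
finger_force: 0.0
```

Run:
```python
from h import *
s,im=snap('wrist','z1');_,b=snap('side','z2');_,c=snap('scene','z3')
print(s['time'],s['eef_pos'])
r=lambda i,x,y,w,h,W,H:cv2.resize(i[y:y+h,x:x+w],(W,H),interpolation=cv2.INTER_CUBIC)
o=np.hstack([r(im,200,60,150,225,266,400),r(b,260,230,100,150,266,400),r(c,290,130,80,120,266,400)])
cv2.imwrite('pics/z4.png',o[:,:,::-1])
```

```text
28.9 [0.41294093 0.21201226 0.18192601]
```

```bash
python3 -c "
from plant import ctrl
print(ctrl.sign_off())"
```

```text
the job is handed in; nothing more can be done
None
```

The rose case is stacked on the grey bottom case and the ivory case on the rose. I handed the job in at about 29 s without seeing a verdict. Pressing the ivory lid showed it level at 75 mm at both ends, as it should be with both cases fully home. I had used all 10 picture views, so I did not look at the finished pile.

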